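Put the measuring kit back into its fitted nests

TASK

The kit of the particle analyser is scattered over the bench: put the sample vial, the small glass beaker, the bench timer and the cell case back, each into the grey nest whose recess matches its shape and size. Each must stand upright and flat on the floor of its own nest, let go and at rest, and none of them may be tipped over on the way.

Things in the scene. Friction and masses are not known exactly. Their poses are not given: they have to be found in the camera images.
- vial_mid (a point): Sample vial: clear glass with a shut white screw cap and white label, round, standing, diameter 27 mm (cap 23 mm, above 44 mm), 57 mm high. The point is on its axis half-way up (28.5 mm above its base); z along the axis, up. Grasp across the body from any side. Loose, 15 to 31 g.
- beaker_mid (a point): Small beaker: clear glass, empty, open at the top, round, standing, outside diameter 46 mm at the rim and about 42 mm at the base, 55 mm high. The point is on its axis half-way up (27.5 mm above its base); z along the axis, up. Grasp across the outside of the body from any side. Loose, 35 to 70 g.
- timer_mid (a point): Bench timer: white wedge with a display and three buttons, footprint 38 mm (its x) by 62 mm (its y), 58 mm high. The display faces its -x and slopes back; the two end faces, 62 mm apart along its y, are flat, upright and good to grasp. The point is over the footprint's centre, half-way up (29 mm above its base); z up. Loose, 42 to 84 g.
- case_mid (a point): Cell case: flat grey plastic box with a shut blue lid that does not open, footprint 60 mm (its x) by 85 mm (its y), 32 mm high. Grasp across the 60 mm, along its x. The point is its centre (16 mm above its base); z up. Loose, 0.10 to 0.20 kg.
- vial_floor (a point): Nest for the vial: the small round grey dish with a dark floor, fixed to the bench: recess diameter 43 mm, rim 6 mm wide (55 mm outside), rim top 8 mm above the bench and 6 mm above the recess floor. The point is the centre of the recess floor, 2 mm above the bench; z up.
- beaker_floor (a point): Nest for the beaker: the large round grey dish with a dark floor, fixed to the bench: recess diameter 62 mm, rim 6 mm wide (74 mm outside), rim top 8 mm above the bench and 6 mm above the recess floor. The point is the centre of the recess floor, 2 mm above the bench; z up.
- timer_floor (a point): Nest for the timer: the small rectangular grey tray with a dark floor, fixed to the bench: recess 54 mm (its x) by 78 mm (its y), rim 6 mm wide (66 by 90 mm outside), rim top 8 mm above the bench and 6 mm above the recess floor. The point is the centre of the recess floor, 2 mm above the bench; z up. The timer's x goes along its x, either way round.
- case_floor (a point): Nest for the cell case: the large rectangular grey tray with a dark floor, fixed to the bench: recess 76 mm (its x) by 101 mm (its y), rim 6 mm wide (88 by 113 mm outside), rim top 8 mm above the bench and 6 mm above the recess floor. The point is the centre of the recess floor, 2 mm above the bench; z up. The case's x goes along its x, either way round.
Things that resemble listed ones, but are neither listed nor needed, are in the scene too. What is shaped like the part that bears beaker_mid but pink is not meant. What is shaped like the part that bears beaker_floor but turquoise is not meant.

How it is judged:
By the outcome, as a careful person would: the job done as asked, in the order asked, and still so for the second after the job is handed in, with the robot touching nothing.
It also fails if it takes over 102 s, if anything falls off the work surface, if the arm or the gripper's body presses on something with over 40 N, if the wrist force passes 120 N, or if a joint passes its speed limit or range.

ROBOT

A 6-joint arm with a two-finger parallel gripper is mounted at the origin on a cart in front of the work surface, level with it; the furniture and walls round the work are solid. World frame = base frame: x ahead of the robot, y to its left, z up, the work surface at z = 0. Lengths are in m, angles in rad, forces in N, time in s.
With the tool pointing down it reaches from about 0.425 to 0.95 m from the base axis. Payload 3.5 kg.
Tool frame: the origin (TCP) lies on the centre line of the jaws, within the pads' length; the fingertips stand 11 mm ahead of it and the grasp point (between the pads) lies 8 mm behind it; y points along the fingers, x is the direction in which the jaws open and shut, and the axes are right-handed (so a half turn about y gives the same grasp; the last joint's range is limited). The gripper opens to 85 mm and grips with 20 to 120 N. Pads are 22 mm wide; open, the fingers measure 114 mm over their backs; the gripper's body (76 mm by 85 mm) begins 54 mm behind the grasp point. The pads swing forward as they close: fully open they stand 13 mm farther back than shut.
Start: joints at [-1.351, 0.286, 1.577, -0, 1.279, -0.15], TCP at [0.244, -0.629, 0.242] pointing down, gripper open.
Joint ranges: [-2.77, 2.77], [-0.9, 2.22], [0.21, 2.48], [-1.53, 4.67], [0.24, 2.81], [-2.84, 2.84]. Speed limits (rad/s): [2.79, 2.79, 3.14, 3.14, 3.14, 3.14].

INTERFACE

Orientations are given as a unit quaternion [x, y, z, w].
In Python, from plant import get_state, read_camera, sign_off gives the robot as it stands.
- The arm moves only by the shell command python3 -m inch 'ROWS' [FORCE]. ROWS is JSON, a list of rows, each an object of numbers: "ax", "ay", "az": the turn, a rotation vector about the tool's x, y, z in rad; "x", "y", "z": the shift along the tool's x, y, z in mm; "hand": the closure, from -1 (fully open) to 1 (shut). In form: [{"ax": .., "ay": .., "az": .., "x": .., "y": .., "z": .., "hand": ..}, ...]. A call has 1 to 5 rows; each row shifts and turns the commanded pose from where the row before left it, along the tool's axes as they then stand; what a row does not reach is not made up. A row lasts 1/12 s, in which the tool goes at most 41.7 mm and 7.16 degrees, less where a joint would pass 70% of its speed; a pose out of reach is approached as far as the arm can. A call with a gripper value outside its range is refused whole. The fingers move at their own pace and stop on an object; FORCE is the grip in N (left out, the last holds). Time passes only in rows, so rows that do not move let the fingers close. It gives the time, the measured TCP pose, the force and the opening at its end, in the units of the state.
- get_state(): the state, without advancing time (a new reading comes with each control period).
- read_camera(name): name is "side" or "top"; returns a dict with "img" (384x512x3 uint8, red, green, blue), "fov_y" (degrees; the focal length in pixels is half the picture's height over the tangent of half this angle, whatever the lens; pixels are square), "cx", "cy" (the principal point, pixels), "T" (4x4, takes a point from camera to world coordinates). Camera axes: x right, y down, z forward; pixel columns grow to the right and rows downward; lengths in m; the calibration is good to about 2 mm. A picture is of the moment at which its call begins. There is no depth.
- sign_off(): hands the job in, once; it reports no verdict.
The state is a dict: "time": time; "qpos": joint angles; "dq": joint speeds; "joint_efforts": joint torques, N m; "eef_pos": TCP position; "tcp_rot": TCP orientation; "contact_force": force on the tool from outside, world axes, zero at the start; "wrist_torque": the same for the moment, N m; "opening": opening from 0.0 (shut) to 1.0 (fully open).
Only numpy, scipy, OpenCV 4.12 (cv2) and the standard library are available. Lean on these libraries where they do the work, as an engineer would, in place of code of your own. Each camera call takes 0.05 s, during which the arm holds its last target. There are 200 camera calls.

## Working session

There is one attempt and no reset: what is moved stays moved. The work goes in short steps, Python scripts to look and compute and a shell command to move; the robot and the scene stay as the last step left them, time stands still between calls to the robot, and variables do not carry over. Pictures are saved under pics/ and viewed, about 12 in all and at most 16, crops included, and the job is handed in when it is done.

```bash
ls; mkdir -p pics; python3 - <<'E'
from plant import *
import cv2,numpy as np
print(get_state())
for n in("top","side"):
    c=read_camera(n);cv2.imwrite(f"pics/{n}0.png",cv2.resize(c["img"][:,:,::-1],(800,600),interpolation=cv2.INTER_CUBIC))
    np.save(f"pics/{n}0.npy",c,allow_pickle=True)
    print(n,c["fov_y"],c["cx"],c["cy"],c["T"],{k for k in c})
E
```

```text
pics
{'time': 0.0, 'qpos': array([-1.35097783e+00,  2.87167786e-01,  1.57820641e+00,  2.06994679e-05,
        1.27861101e+00, -1.49974979e-01]), 'dq': array([-0.00092472, -0.00098042, -0.00203033, -0.00066808,  0.00186172,
       -0.00175521]), 'joint_efforts': array([ 1.02659858e-03, -4.05977511e+01, -2.92628235e+01, -5.55326051e-05,
        5.79300613e-03,  3.50890602e-06]), 'eef_pos': array([ 0.24386586, -0.62871562,  0.24092982]), 'tcp_rot': array([-0.58281651,  0.40017044, -0.39894269,  0.58398053]), 'contact_force': array([-0.18211225,  0.22293083, -0.08524289]), 'wrist_torque': array([-0.02845836,  0.00999192, -0.00991218]), 'opening': 1.001718510529871}
top 42.741045238662075 256.92792147586107 187.24769245734754 [[-0.00926606 -0.98161876  0.19062727  0.17440709]
 [-0.99982078  0.00594758 -0.01797304 -0.17866226]
 [ 0.0165089  -0.19075965 -0.98149794  1.7383496 ]
 [ 0.          0.          0.          1.        ]] {'cy', 'cx', 'T', 'img', 'fov_y'}
side 47.95359589713256 253.79417458950599 188.71835908932076 [[ 0.97387487 -0.13545229  0.18226468  0.14563677]
 [-0.22694343 -0.60890388  0.76008733 -1.68837683]
 [ 0.0080261  -0.78159372 -0.62373619  1.27170491]
 [ 0.          0.          0.          1.        ]] {'cy', 'cx', 'T', 'img', 'fov_y'}
```

View pics/top0.png

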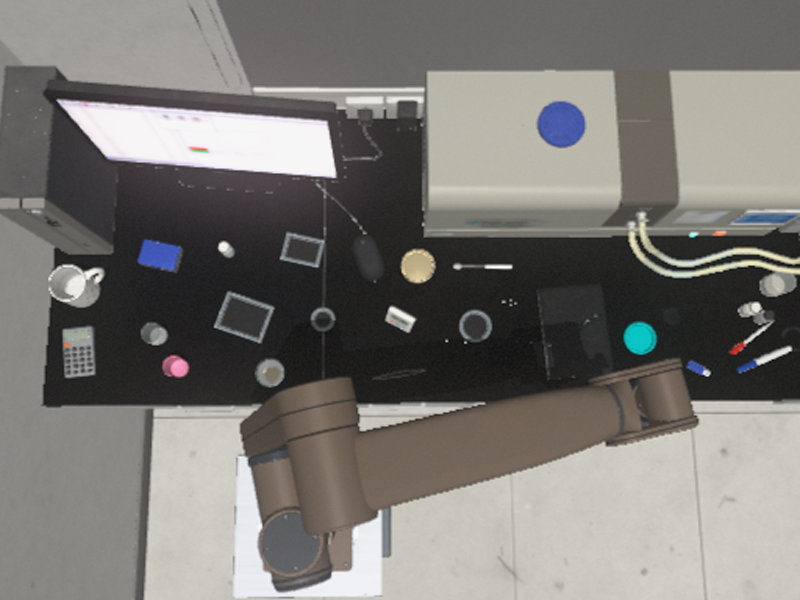

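View pics/side0.png

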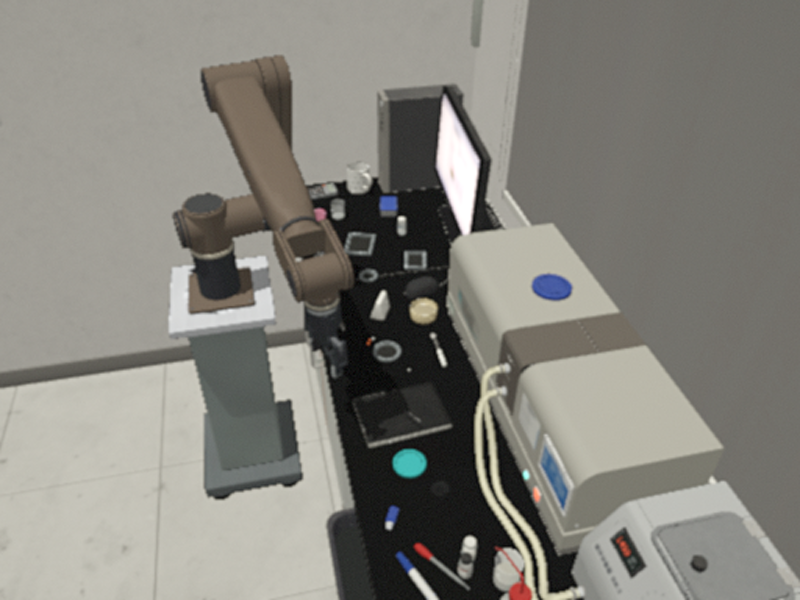

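View crops.

Top view: blue case (160,255), vial (226,249), glass (153,333) and another thing at (270,373), timer (401,318), nests at (302,250), (244,317), (322,319) and (475,325). Zooming in to resolve the ambiguous ones.

```bash
python3 - <<'E'
import cv2,numpy as np
t=np.load("pics/top0.npy",allow_pickle=True).item()["img"][:,:,::-1]
s=np.load("pics/side0.npy",allow_pickle=True).item()["img"][:,:,::-1]
g=lambda im:(255*(im/255.)**.55).astype(np.uint8)
a=cv2.resize(g(t[140:260,20:330]),None,fx=2.55,fy=2.55,interpolation=cv2.INTER_CUBIC)
b=cv2.resize(g(s[105:240,185:300]),None,fx=2.1,fy=2.1,interpolation=cv2.INTER_CUBIC)
c=cv2.resize(g(t[170:250,400:512]),None,fx=3.4,fy=3.4,interpolation=cv2.INTER_CUBIC)
o=np.zeros((600,800,3),np.uint8);o[:306,:790]=a[:306,:790];o[310:310+b.shape[0],:b.shape[1]]=b;o[310:310+c.shape[0],300:300+c.shape[1]]=c
cv2.imwrite("pics/crop0.png",o)
E
```

```text
(no output)
```

View pics/crop0.png

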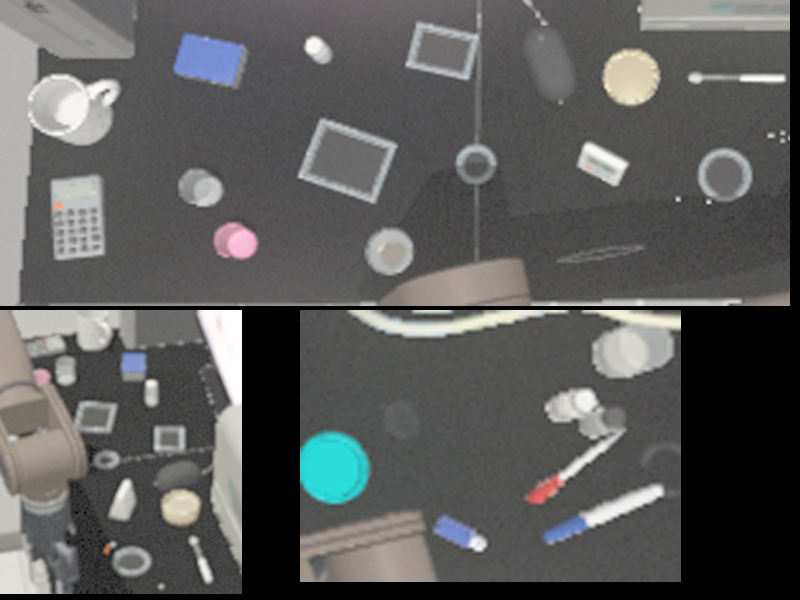

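```bash
cat > h.py <<'E'
import cv2,numpy as np
def K(c): return 192/np.tan(np.radians(c["fov_y"])/2)
def ray(c,uv,z):
    d=np.c_[(np.atleast_2d(uv)-[c["cx"],c["cy"]])/K(c),np.ones(len(np.atleast_2d(uv)))]@c["T"][:3,:3].T
    o=c["T"][:3,3]; return o+d*((z-o[2])/d[:,2])[:,None]
def proj(c,P):
    p=(np.atleast_2d(P)-c["T"][:3,3])@c["T"][:3,:3]; return p[:,:2]/p[:,2:]*K(c)+[c["cx"],c["cy"]]
def comp(mask,seed):
    n,l,st,ce=cv2.connectedComponentsWithStats(mask.astype(np.uint8))
    ys,xs=np.nonzero(l); i=np.argmin((xs-seed[0])**2+(ys-seed[1])**2)
    cs,_=cv2.findContours((l==l[ys[i],xs[i]]).astype(np.uint8),cv2.RETR_EXTERNAL,cv2.CHAIN_APPROX_NONE)
    return cs[0][:,0,:].astype(np.float32)
def desc(c,m,seed,z):
    k=comp(m,seed); W=(ray(c,k,z)[:,:2]*1000).astype(np.float32)
    h=cv2.convexHull(W); M=cv2.moments(h); (rc,sz,an)=cv2.minAreaRect(W)
    return dict(cen=(round(M["m10"]/M["m00"]),round(M["m01"]/M["m00"])),rect=np.round(rc,0),size=np.round(sz,0),ang=round(an,1))
E
python3 - <<'E'
from h import *
t=np.load("pics/top0.npy",allow_pickle=True).item();s=np.load("pics/side0.npy",allow_pickle=True).item()
def px(x,y): return (20+x/2.55,140+y/2.55)
for n,sd,z,sz in [("vial",px(318,49),.028,0),("beaker",px(201,187),.0275,0),("timer",px(602,163),.02,0),("case",px(210,60),.03,0),("vialN",px(460,163),.006,0),("beakN",px(703,175),.006,0),("timN",px(415,48),.006,0),("caseN",px(310,150),.006,0),("pink",px(236,241),.0275,0),("petri",px(389,250),.02,0),("vial2",(481,198),.028,0)]:
    for th in (35,50,65):
        g=t["img"].max(2); print(n,th,desc(t,g>th,sd,z))
    p=ray(t,sd,z); print("   side px",proj(s,p).round())
E
```

```text
vial 35 {'cen': (561, -216), 'rect': array([ 538., -221.]), 'size': array([1400., 1961.]), 'ang': 0.1}
vial 50 {'cen': (612, 192), 'rect': array([611., 192.]), 'size': array([45., 30.]), 'ang': 44.8}
vial 65 {'cen': (612, 192), 'rect': array([612., 191.]), 'size': array([45., 28.]), 'ang': 44.9}
   side px [[257. 144.]]
beaker 35 {'cen': (561, -216), 'rect': array([ 538., -221.]), 'size': array([1401., 1961.]), 'ang': 0.1}
beaker 50 {'cen': (418, 346), 'rect': array([417., 347.]), 'size': array([59., 50.]), 'ang': 46.9}
beaker 65 {'cen': (417, 346), 'rect': array([416., 346.]), 'size': array([61., 46.]), 'ang': 59.1}
   side px [[216. 134.]]
timer 35 {'cen': (462, -219), 'rect': array([ 467., -219.]), 'size': array([101.,  97.]), 'ang': 55.7}
timer 50 {'cen': (449, -205), 'rect': array([ 449., -205.]), 'size': array([70., 42.]), 'ang': 62.7}
timer 65 {'cen': (449, -205), 'rect': array([ 449., -204.]), 'size': array([69., 41.]), 'ang': 61.1}
   side px [[242. 196.]]
case 35 {'cen': (561, -216), 'rect': array([ 538., -221.]), 'size': array([1399., 1958.]), 'ang': 0.1}
case 50 {'cen': (
[... 1795 characters left out ...]
49.]), 'ang': 89.6}
   side px [[204. 140.]]
petri 35 {'cen': (563, -216), 'rect': array([ 540., -221.]), 'size': array([1407., 1970.]), 'ang': 0.1}
petri 50 {'cen': (330, 87), 'rect': array([330.,  88.]), 'size': array([63., 63.]), 'ang': 1.2}
petri 65 {'cen': (329, 87), 'rect': array([329.,  87.]), 'size': array([63., 63.]), 'ang': 45.3}
   side px [[207. 163.]]
vial2 35 {'cen': (428, -999), 'rect': array([ 425., -989.]), 'size': array([ 78., 148.]), 'ang': 42.4}
vial2 50 {'cen': (428, -999), 'rect': array([ 426., -988.]), 'size': array([ 75., 143.]), 'ang': 42.1}
vial2 65 {'cen': (428, -999), 'rect': array([ 428., -987.]), 'size': array([ 75., 140.]), 'ang': 38.4}
   side px [[300. 353.]]
```

```bash
cat >> h.py <<'E'
def longax(c,k,z):
    b=cv2.boxPoints(cv2.minAreaRect((ray(c,k,z)[:,:2]*1000).astype(np.float32))); e=[b[1]-b[0],b[2]-b[1]]
    e=max(e,key=np.linalg.norm); return np.degrees(np.arctan2(e[1],e[0]))%180, b.mean(0).round(1), [round(float(np.linalg.norm(b[1]-b[0]))),round(float(np.linalg.norm(b[2]-b[1])))]
E
python3 - <<'E'
from h import *
t=np.load("pics/top0.npy",allow_pickle=True).item();s=np.load("pics/side0.npy",allow_pickle=True).item()
def px(x,y): return (20+x/2.55,140+y/2.55)
hs=lambda c:cv2.cvtColor(c["img"],cv2.COLOR_RGB2HSV)
blue=lambda c:cv2.inRange(hs(c),(105,120,50),(130,255,255))>0
g=t["img"].max(2)
print("case blue",longax(t,comp(blue(t),px(210,60)),.030))
print("side case",longax(s,comp(blue(s),(248,130)),.028))
for th in(45,55,65):
  m=(g>th).astype(np.uint8);m[:,207:]=0
  try:print("timN out",th,longax(t,comp(m>0,px(415,48)),.006))
  except Exception as e:print(e)
  d=np.zeros_like(m);d[145:175,178:212]=g[145:175,178:212]<=th
  print("timN in",longax(t,comp(d>0,px(443,50)),.004))
  print("timer",longax(t,comp(g>th,px(602,163)),.02)); print("caseN",longax(t,comp(g>th,px(310,150)),.006))
  gs=s["img"].max(2)
  for n,P in dict(vial=(612,192,28),beaker=(417,346,27.5),timer=(449,-205,29),vialN=(454,-29,6),beakN=(433,-377,6),timN=(600,60,6),caseN=(458,150,6)).items():
    q=proj(s,np.array(P)/1000.)[0]; k=comp(gs>th,q); print("side",n,longax(s,k,P[2]/1000.),desc(s,gs>th,q,P[2]/1000.)["cen"])
E
```

```text
case blue (np.float32(78.16758), array([600.3, 345. ], dtype=float32), [59, 87])
side case (np.float32(77.64058), array([599.1, 355.7], dtype=float32), [57, 87])
timN out 45 (np.float32(0.6016931), array([549.1, 368.7], dtype=float32), [791, 1412])
timN in (np.float32(89.679535), array([600.6,  24.6], dtype=float32), [78, 103])
timer (np.float32(62.703552), array([ 449.2, -205.1], dtype=float32), [43, 70])
caseN (np.float32(71.057785), array([458.5, 150. ], dtype=float32), [92, 118])
side vial (np.float32(90.15451), array([596.7, 270. ], dtype=float32), [268, 85]) (600, 281)
side beaker (np.float32(80.38242), array([414.1, 348.9], dtype=float32), [50, 138]) (415, 350)
side timer (np.float32(65.02456), array([ 456.3, -207.1], dtype=float32), [49, 143]) (451, -213)
side vialN (np.float32(135.46942), array([456.1, -32.4], dtype=float32), [76, 70]) (459, -30)
side beakN (np.float32(77.35556), array([ 434.7, -374.2], dtype=float32), [73, 87]) (435, -375)
side timN (np.float32(76.446075), array([613.5,  12.7], dtype=float32), [77, 121]) (614, 15)
side caseN (np.float32(168.60063), array([8
[... 367 characters left out ...]
)
side vial (np.float32(89.23242), array([595.8, 269.9], dtype=float32), [84, 266]) (600, 280)
side beaker (np.float32(80.38243), array([414.2, 348.7], dtype=float32), [50, 138]) (415, 350)
side timer (np.float32(64.15022), array([ 457.4, -205.7], dtype=float32), [49, 139]) (452, -212)
side vialN (np.float32(46.95683), array([453.4, -26.8], dtype=float32), [55, 66]) (452, -29)Traceback (most recent call last):
  File "<stdin>", line 18, in <module>
  File "h.py", line 16, in desc
    return dict(cen=(round(M["m10"]/M["m00"]),round(M["m01"]/M["m00"])),rect=np.round(rc,0),size=np.round(sz,0),ang=round(an,1))
                           ~~~~~~~~^~~~~~~~~
ZeroDivisionError: float division by zero
```

```bash
cat > go.py <<'E'
import sys,numpy as np
from plant import get_state
from scipy.spatial.transform import Rotation as R
def go(x,y,z,jaw=None):
    s=get_state(); A=R.from_quat(s["tcp_rot"]).as_matrix()
    d=np.array([x,y,z])-s["eef_pos"]*1000
    yaw=np.degrees(np.arctan2(A[1,0],A[0,0]))
    # tilt correction (rot vec in tool axes) bringing tool y to -z
    tilt=A.T@np.cross(A[:,1],[0,0,-1])
    print("t%.1f pos"%s["time"],(s["eef_pos"]*1000).round(1),"jaw %.1f"%yaw,"q",s["qpos"].round(2),"tilt",tilt.round(3),"open %.3f"%s["opening"],"F",s["contact_force"].round(1))
    print(" now: tool shift x,y,z",(A.T@d).round(1), "world",d.round(1))
    if jaw is not None:
        e=(jaw-yaw+90)%180-90; a=-np.radians(e)
        print(" ay %.3f"%a," after turn: shift",(R.from_rotvec([0,a,0]).inv().as_matrix()@A.T@d).round(1))
if __name__=="__main__": go(*map(float,sys.argv[1:]))
E
python3 go.py 612 192 150 0; python3 go.py 612 192 150 60
```

```text
t0.1 pos [ 243.9 -628.8  241. ] jaw -68.8 q [-1.35  0.29  1.58  0.    1.28 -0.15] tilt [-0.     0.    -0.002] open 1.004 F [0.4 0.1 0.2]
 now: tool shift x,y,z [-632.1   92.6  639.9] world [368.1 820.8 -91. ]
 ay -1.201  after turn: shift [368.2  92.6 820.6]
t0.1 pos [ 243.9 -628.8  241. ] jaw -68.8 q [-1.35  0.29  1.58  0.    1.28 -0.15] tilt [-0.     0.    -0.002] open 1.004 F [0.4 0.1 0.2]
 now: tool shift x,y,z [-632.1   92.6  639.9] world [368.1 820.8 -91. ]
 ay 0.893  after turn: shift [-894.8   92.6  -91.4]
```

```bash
python3 -m inch '[{"ay":-0.12},{"ay":-0.12},{"ay":-0.12},{"ay":-0.12},{"ay":-0.12}]' 30 && python3 -m inch '[{"ay":-0.12},{"ay":-0.12},{"ay":-0.12},{"ay":-0.12},{"ay":-0.12}]' >/dev/null && python3 -m inch '[{"x":15.3,"y":3.8,"z":34.2},{"x":15.3,"y":3.8,"z":34.2},{"x":15.3,"y":3.8,"z":34.2},{"x":15.3,"y":3.8,"z":34.2},{"x":15.3,"y":3.8,"z":34.2}]' && python3 go.py 612 192 150 0
```

```text
validation failed for argument at $[0]...
```

```bash
python3 -m inch '[{"ax":0,"ay":-0.12,"az":0,"x":0,"y":0,"z":0,"hand":-1},{"ax":0,"ay":-0.12,"az":0,"x":0,"y":0,"z":0,"hand":-1},{"ax":0,"ay":-0.12,"az":0,"x":0,"y":0,"z":0,"hand":-1},{"ax":0,"ay":-0.12,"az":0,"x":0,"y":0,"z":0,"hand":-1},{"ax":0,"ay":-0.12,"az":0,"x":0,"y":0,"z":0,"hand":-1}]' 30
```

```text
time: 0.52
eef_pos: [0.2439, -0.629, 0.2415]
tcp_rot: [-0.676, 0.208, -0.207, 0.676]
contact_force: [-0.2, 0.2, -1.0]
opening: 0.999
```

```bash
python3 -m inch '[{"ax":0,"ay":-0.12,"az":0,"x":0,"y":0,"z":0,"hand":-1},{"ax":0,"ay":-0.12,"az":0,"x":0,"y":0,"z":0,"hand":-1},{"ax":0,"ay":-0.12,"az":0,"x":0,"y":0,"z":0,"hand":-1},{"ax":0,"ay":-0.12,"az":0,"x":0,"y":0,"z":0,"hand":-1},{"ax":0,"ay":-0.12,"az":0,"x":0,"y":0,"z":0,"hand":-1}]' && python3 -m inch '[{"ax":0,"ay":0,"az":0,"x":15,"y":4,"z":34,"hand":-1},{"ax":0,"ay":0,"az":0,"x":15,"y":4,"z":34,"hand":-1},{"ax":0,"ay":0,"az":0,"x":15,"y":4,"z":34,"hand":-1},{"ax":0,"ay":0,"az":0,"x":15,"y":4,"z":34,"hand":-1},{"ax":0,"ay":0,"az":0,"x":15,"y":4,"z":34,"hand":-1}]' && python3 -m inch '[{"ax":0,"ay":0,"az":0,"x":15,"y":4,"z":34,"hand":-1},{"ax":0,"ay":0,"az":0,"x":15,"y":4,"z":34,"hand":-1},{"ax":0,"ay":0,"az":0,"x":15,"y":4,"z":34,"hand":-1},{"ax":0,"ay":0,"az":0,"x":15,"y":4,"z":34,"hand":-1},{"ax":0,"ay":0,"az":0,"x":15,"y":4,"z":34,"hand":-1}]' && python3 -m inch '[{"ax":0,"ay":0,"az":0,"x":15,"y":4,"z":34,"hand":-1},{"ax":0,"ay":0,"az":0,"x":15,"y":4,"z":34,"hand":-1},{"ax":0,"ay":0,"az":0,"x":15,"y":4,"z":34,"hand":-1},{"ax":0,"ay":0,"az":0,"x":15,"y":4,"z":34,"hand":-1},{"ax":0,"ay":0,"az":0,"x":15,"y":4,"z":34,"hand":-1}]' >/dev/null && python3 go.py 612 192 150 0
```

```text
time: 0.93
eef_pos: [0.2439, -0.629, 0.2415]
tcp_rot: [-0.707, -0.002, 0.002, 0.708]
contact_force: [0.1, 0.9, 0.1]
opening: 0.997
time: 1.35
eef_pos: [0.3194, -0.4575, 0.2214]
tcp_rot: [-0.707, 0.001, -0.0, 0.708]
contact_force: [0.9, 0.2, 1.4]
opening: 1.0
time: 1.77
eef_pos: [0.3944, -0.2875, 0.2017]
tcp_rot: [-0.707, 0.001, -0.0, 0.707]
contact_force: [0.0, 0.2, -0.6]
opening: 1.003
t2.2 pos [ 469.6 -117.6  181.9] jaw -0.1 q [-0.46 -0.08  2.09  0.    1.13 -0.45] tilt [-0. -0. -0.] open 1.000 F [-0.3 -0.6 -0.2]
 now: tool shift x,y,z [142.1  31.9 309.8] world [142.4 309.6 -31.9]
 ay -0.001  after turn: shift [142.4  31.9 309.6]
```

```bash
python3 -m inch '[{"ax":0,"ay":0,"az":0,"x":14.2,"y":3.2,"z":31,"hand":-1},{"ax":0,"ay":0,"az":0,"x":14.2,"y":3.2,"z":31,"hand":-1},{"ax":0,"ay":0,"az":0,"x":14.2,"y":3.2,"z":31,"hand":-1},{"ax":0,"ay":0,"az":0,"x":14.2,"y":3.2,"z":31,"hand":-1},{"ax":0,"ay":0,"az":0,"x":14.2,"y":3.2,"z":31,"hand":-1}]' && python3 -m inch '[{"ax":0,"ay":0,"az":0,"x":14.2,"y":3.2,"z":31,"hand":-1},{"ax":0,"ay":0,"az":0,"x":14.2,"y":3.2,"z":31,"hand":-1},{"ax":0,"ay":0,"az":0,"x":14.2,"y":3.2,"z":31,"hand":-1},{"ax":0,"ay":0,"az":0,"x":14.2,"y":3.2,"z":31,"hand":-1},{"ax":0,"ay":0,"az":0,"x":14.2,"y":3.2,"z":31,"hand":-1}]' && python3 go.py 612 192 23 0; python3 - <<'E'
from plant import *; import cv2,numpy as np
from h import *
s=read_camera("side");t=read_camera("top")
for n,c in(("s",s),("t",t)):
    np.save(f"pics/{n}1.npy",c,allow_pickle=True)
a=s["img"][95:245,180:300,::-1];b=t["img"][130:262,20:330,::-1]
g=lambda im:(255*(im/255.)**.6).astype(np.uint8)
a=cv2.resize(g(a),None,fx=4,fy=4,interpolation=cv2.INTER_CUBIC)
cv2.imwrite("pics/s1.png",a)
E
```

```text
time: 2.6
eef_pos: [0.5407, 0.0372, 0.1658]
tcp_rot: [-0.707, 0.0, -0.0, 0.707]
contact_force: [0.0, -1.1, -0.9]
opening: 1.0
time: 3.02
eef_pos: [0.6119, 0.192, 0.1495]
tcp_rot: [0.707, -0.001, -0.0, -0.707]
contact_force: [0.4, 0.6, 0.2]
opening: 0.998
t3.0 pos [611.9 192.  149.5] jaw -0.0 q [ 0.15  0.3   1.74 -0.    1.11  0.15] tilt [ 0.     0.    -0.001] open 0.998 F [0.4 0.6 0.2]
 now: tool shift x,y,z [  0.3 126.5   0. ] world [ 1.000e-01  0.000e+00 -1.265e+02]
 ay -0.001  after turn: shift [  0.3 126.5   0. ]
```

View pics/s1.png

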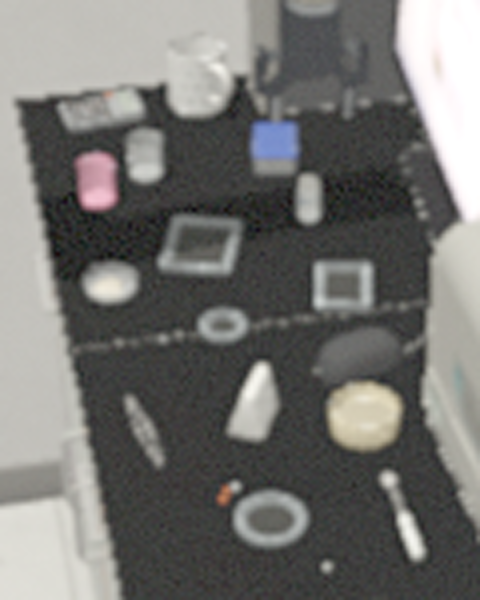

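The side view confirms the listed positions: vial (309,199), beaker (145,155), timer (254,402), nests at (200,243), (344,286), (222,324) and (270,517). Now gripping the vial.

```bash
python3 - <<'E'
from h import *
s=np.load("pics/s1.npy",allow_pickle=True).item()
for n,u,z in(("vial",(309,199),.028),("beaker",(145,155),.0275),("caseTop",(275,140),.032),("timN",(344,286),.007),("caseN",(200,243),.007),("vialN",(222,324),.007),("beakN",(270,517),.007)):
    print(n,(ray(s,(180+u[0]/4-.4,95+u[1]/4-.4),z)[0,:2]*1000).round())
E
python3 -m inch '[{"ax":0,"ay":0,"az":0,"x":0,"y":30,"z":0,"hand":-1},{"ax":0,"ay":0,"az":0,"x":0,"y":30,"z":0,"hand":-1},{"ax":0,"ay":0,"az":0,"x":0,"y":30,"z":0,"hand":-1},{"ax":0,"ay":0,"az":0,"x":0,"y":20,"z":0,"hand":-1},{"ax":0,"ay":0,"az":0,"x":0,"y":15,"z":0,"hand":-1}]' && python3 -m inch '[{"ax":0,"ay":0,"az":0,"x":0,"y":0,"z":0,"hand":1},{"ax":0,"ay":0,"az":0,"x":0,"y":0,"z":0,"hand":1},{"ax":0,"ay":0,"az":0,"x":0,"y":0,"z":0,"hand":1},{"ax":0,"ay":0,"az":0,"x":0,"y":0,"z":0,"hand":1},{"ax":0,"ay":0,"az":0,"x":0,"y":0,"z":0,"hand":1}]' 25 && python3 -m inch '[{"ax":0,"ay":0,"az":0,"x":0,"y":0,"z":0,"hand":1},{"ax":0,"ay":0,"az":0,"x":0,"y":0,"z":0,"hand":1},{"ax":0,"ay":0,"az":0,"x":0,"y":0,"z":0,"hand":1},{"ax":0,"ay":0,"az":0,"x":0,"y":0,"z":0,"hand":1},{"ax":0,"ay":0,"az":0,"x":0,"y":0,"z":0,"hand":1}]'; python3 go.py 612 192 150
```

```text
vial [610. 191.]
beaker [416. 348.]
caseTop [598. 342.]
timN [615.  17.]
caseN [456. 151.]
vialN [449. -27.]
beakN [ 433. -375.]
time: 3.53
eef_pos: [0.6096, 0.1894, 0.0221]
tcp_rot: [0.707, -0.002, -0.001, -0.707]
contact_force: [0.4, -0.4, 0.1]
opening: 0.999
time: 3.95
eef_pos: [0.6132, 0.1904, 0.0275]
tcp_rot: [-0.707, -0.001, -0.002, 0.707]
contact_force: [-0.7, 0.5, 15.5]
opening: 0.305
time: 4.37
eef_pos: [0.6134, 0.1905, 0.0276]
tcp_rot: [-0.707, -0.001, -0.002, 0.707]
contact_force: [-0.7, 0.0, 6.1]
opening: 0.299
t4.4 pos [613.4 190.5  27.6] jaw -0.0 q [ 0.14  0.46  1.78 -0.    0.9   0.14] tilt [-0.    -0.     0.004] open 0.299 F [-0.7  0.   6.1]
 now: tool shift x,y,z [  -0.9 -122.4    1.5] world [ -1.4   1.5 122.4]
```

Closing swung the tips down onto the bench (6–15 N, TCP pushed up), so I'll reopen and grip higher. This also clears the nest rim.

```bash
python3 -m inch '[{"ax":0,"ay":0,"az":0,"x":0,"y":0,"z":0,"hand":-1},{"ax":0,"ay":0,"az":0,"x":0,"y":0,"z":0,"hand":-1},{"ax":0,"ay":0,"az":0,"x":0,"y":0,"z":0,"hand":-1},{"ax":0,"ay":0,"az":0,"x":0,"y":-7,"z":0,"hand":-1},{"ax":0,"ay":0,"az":0,"x":0,"y":-7,"z":0,"hand":-1}]' && python3 -m inch '[{"ax":0,"ay":0,"az":0,"x":0,"y":0,"z":0,"hand":1},{"ax":0,"ay":0,"az":0,"x":0,"y":0,"z":0,"hand":1},{"ax":0,"ay":0,"az":0,"x":0,"y":0,"z":0,"hand":1},{"ax":0,"ay":0,"az":0,"x":0,"y":0,"z":0,"hand":1},{"ax":0,"ay":0,"az":0,"x":0,"y":0,"z":0,"hand":1}]' 25 && python3 -m inch '[{"ax":0,"ay":0,"az":0,"x":0,"y":0,"z":0,"hand":1},{"ax":0,"ay":0,"az":0,"x":0,"y":0,"z":0,"hand":1},{"ax":0,"ay":0,"az":0,"x":0,"y":0,"z":0,"hand":1},{"ax":0,"ay":0,"az":0,"x":0,"y":0,"z":0,"hand":1},{"ax":0,"ay":0,"az":0,"x":0,"y":0,"z":0,"hand":1}]'; python3 go.py 612 192 150
```

```text
time: 4.78
eef_pos: [0.611, 0.1902, 0.0388]
tcp_rot: [0.707, -0.001, -0.0, -0.707]
contact_force: [0.3, 0.3, -0.2]
opening: 0.979
time: 5.2
eef_pos: [0.6116, 0.1903, 0.0391]
tcp_rot: [-0.707, 0.001, -0.0, 0.707]
contact_force: [0.5, 0.6, 6.1]
opening: 0.3
time: 5.62
eef_pos: [0.6117, 0.1903, 0.0392]
tcp_rot: [0.707, -0.0, 0.0, -0.707]
contact_force: [-0.7, 0.6, 0.1]
opening: 0.297
t5.6 pos [611.7 190.3  39.2] jaw -0.1 q [0.14 0.44 1.78 0.   0.92 0.14] tilt [ 0. -0. -0.] open 0.297 F [-0.7  0.6  0.1]
 now: tool shift x,y,z [   0.3 -110.8    1.7] world [  0.3   1.7 110.8]
```

```bash
python3 -m inch '[{"ax":0,"ay":0,"az":0,"x":0,"y":-15,"z":0,"hand":1},{"ax":0,"ay":0,"az":0,"x":0,"y":-25,"z":0,"hand":1},{"ax":0,"ay":0,"az":0,"x":-10,"y":-20,"z":-14,"hand":1},{"ax":0,"ay":0,"az":0,"x":-20,"y":0,"z":-27,"hand":1},{"ax":0,"ay":0,"az":0,"x":-20,"y":0,"z":-27,"hand":1}]' && python3 -m inch '[{"ax":0,"ay":0,"az":0,"x":-20,"y":0,"z":-28,"hand":1},{"ax":0,"ay":0,"az":0,"x":-20,"y":0,"z":-28,"hand":1},{"ax":0,"ay":0,"az":0,"x":-20,"y":0,"z":-28,"hand":1},{"ax":0,"ay":0,"az":0,"x":-20,"y":0,"z":-28,"hand":1},{"ax":0,"ay":0,"az":0,"x":-18,"y":0,"z":-24,"hand":1}]' && python3 -m inch '[{"ax":0,"ay":0,"az":0,"x":-10,"y":0,"z":-14,"hand":1},{"ax":0,"ay":0,"az":0,"x":0,"y":0,"z":0,"hand":1}]'; python3 go.py 453 -28 41.5; python3 - <<'E'
from plant import *; import cv2,numpy as np
s=read_camera("side")
a=s["img"][115:215,190:310,::-1]
g=lambda im:(255*(im/255.)**.6).astype(np.uint8)
cv2.imwrite("pics/s2.png",cv2.resize(g(a),None,fx=5,fy=5,interpolation=cv2.INTER_CUBIC))
E
```

```text
time: 6.03
eef_pos: [0.5634, 0.1223, 0.1029]
tcp_rot: [-0.707, -0.003, -0.002, 0.707]
contact_force: [1.4, -0.5, 0.3]
opening: 0.297
time: 6.45
eef_pos: [0.4627, -0.0149, 0.1004]
tcp_rot: [0.707, 0.0, 0.001, -0.707]
contact_force: [0.2, 0.1, 0.8]
opening: 0.293
time: 6.62
eef_pos: [0.4522, -0.0294, 0.1001]
tcp_rot: [0.707, -0.001, 0.002, -0.707]
contact_force: [0.3, -0.0, -0.5]
opening: 0.296
t6.6 pos [452.2 -29.4 100.1] jaw -0.2 q [-0.29 -0.04  2.22 -0.    0.96 -0.28] tilt [0.001 0.    0.   ] open 0.296 F [ 0.3 -0.  -0.5]
 now: tool shift x,y,z [ 0.8 58.6  1.5] world [  0.8   1.4 -58.6]
```

View pics/s2.png

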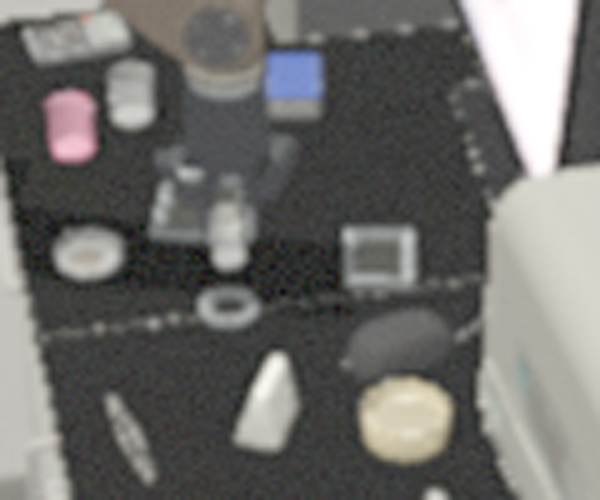

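Vial held upright over its nest (vial (230,235), nest (229,306)). Lowering and releasing.

```bash
python3 -m inch '[{"ax":0,"ay":0,"az":0,"x":0.5,"y":20,"z":0.5,"hand":1},{"ax":0,"ay":0,"az":0,"x":0,"y":20,"z":0.5,"hand":1},{"ax":0,"ay":0,"az":0,"x":0,"y":10,"z":0,"hand":1},{"ax":0,"ay":0,"az":0,"x":0,"y":6,"z":0,"hand":1},{"ax":0,"ay":0,"az":0,"x":0,"y":2.5,"z":0,"hand":1}]' && python3 -m inch '[{"ax":0,"ay":0,"az":0,"x":0,"y":0,"z":0,"hand":1},{"ax":0,"ay":0,"az":0,"x":0,"y":0,"z":0,"hand":0},{"ax":0,"ay":0,"az":0,"x":0,"y":0,"z":0,"hand":-0.3},{"ax":0,"ay":0,"az":0,"x":0,"y":0,"z":0,"hand":-1},{"ax":0,"ay":0,"az":0,"x":0,"y":0,"z":0,"hand":-1}]' && python3 -m inch '[{"ax":0,"ay":0,"az":0,"x":0,"y":0,"z":0,"hand":-1},{"ax":0,"ay":0,"az":0,"x":0,"y":-20,"z":0,"hand":-1},{"ax":0,"ay":0,"az":0,"x":0,"y":-30,"z":0,"hand":-1},{"ax":0,"ay":0,"az":0,"x":0,"y":-30,"z":0,"hand":-1},{"ax":0,"ay":0,"az":0,"x":0,"y":-30,"z":0,"hand":-1}]';python3 go.py 417 347 150 -55;python3 go.py 417 347 150 0
```

```text
time: 7.08
eef_pos: [0.4542, -0.0259, 0.0409]
tcp_rot: [-0.707, 0.001, 0.001, 0.707]
contact_force: [-4.6, 0.3, 9.3]
opening: 0.296
time: 7.5
eef_pos: [0.4544, -0.0266, 0.0412]
tcp_rot: [0.707, -0.0, 0.001, -0.707]
contact_force: [-0.5, -0.7, -0.2]
opening: 0.849
time: 7.92
eef_pos: [0.4536, -0.0265, 0.1518]
tcp_rot: [-0.707, 0.001, -0.0, 0.707]
contact_force: [1.1, 0.3, -0.1]
opening: 1.004
t7.9 pos [453.6 -26.5 151.8] jaw -0.1 q [-0.28 -0.11  2.18  0.    1.08 -0.28] tilt [-0.    -0.    -0.001] open 1.004 F [ 1.1  0.3 -0.1]
 now: tool shift x,y,z [-37.    1.9 373.4] world [-36.6 373.5  -1.8]
 ay 0.959  after turn: shift [-326.9    1.9  184.2]
t7.9 pos [453.6 -26.5 151.8] jaw -0.1 q [-0.28 -0.11  2.18  0.    1.08 -0.28] tilt [-0.    -0.    -0.001] open 1.004 F [ 1.1  0.3 -0.1]
 now: tool shift x,y,z [-37.    1.9 373.4] world [-36.6 373.5  -1.8]
 ay -0.001  after turn: shift [-36.6   1.9 373.5]
```

```bash
python3 -m inch '[{"ax":0,"ay":0,"az":0,"x":-3.7,"y":0,"z":37.3,"hand":-1},{"ax":0,"ay":0,"az":0,"x":-3.7,"y":0,"z":37.3,"hand":-1},{"ax":0,"ay":0,"az":0,"x":-3.7,"y":0,"z":37.3,"hand":-1},{"ax":0,"ay":0,"az":0,"x":-3.7,"y":0,"z":37.3,"hand":-1},{"ax":0,"ay":0,"az":0,"x":-3.7,"y":0,"z":37.3,"hand":-1}]' && python3 -m inch '[{"ax":0,"ay":0,"az":0,"x":-3.7,"y":0,"z":37.3,"hand":-1},{"ax":0,"ay":0,"az":0,"x":-3.7,"y":0,"z":37.3,"hand":-1},{"ax":0,"ay":0,"az":0,"x":-3.7,"y":0,"z":37.3,"hand":-1},{"ax":0,"ay":0,"az":0,"x":-3.7,"y":0,"z":37.3,"hand":-1},{"ax":0,"ay":0,"az":0,"x":-3.7,"y":0,"z":37.3,"hand":-1}]' && python3 go.py 417 347 34; python3 - <<'E'
from plant import *; import cv2,numpy as np
from h import *
c=read_camera("side");t=read_camera("top");np.save("pics/t3.npy",t,allow_pickle=True)
g=lambda im:(255*(im/255.)**.6).astype(np.uint8)
a=cv2.resize(g(c["img"][110:210,185:275,::-1]),None,fx=4,fy=4,interpolation=cv2.INTER_CUBIC)
b=cv2.resize(g(t["img"][170:250,170:275,::-1]),None,fx=4,fy=4,interpolation=cv2.INTER_CUBIC)
o=np.zeros((400,790,3),np.uint8);o[:,:360]=a;o[:320,365:785]=b;cv2.imwrite("pics/s3.png",o)
E
```

```text
time: 8.33
eef_pos: [0.4353, 0.1615, 0.1512]
tcp_rot: [-0.707, 0.0, -0.001, 0.707]
contact_force: [0.2, 0.1, -0.1]
opening: 0.999
time: 8.75
eef_pos: [0.4168, 0.3484, 0.1509]
tcp_rot: [-0.707, 0.0, -0.0, 0.707]
contact_force: [1.0, -1.3, -0.7]
opening: 0.998
t8.8 pos [416.8 348.4 150.9] jaw -0.0 q [ 0.51  0.09  1.98 -0.    1.07  0.51] tilt [-0. -0.  0.] open 0.998 F [ 1.  -1.3 -0.7]
 now: tool shift x,y,z [ 1.000e-01  1.169e+02 -1.400e+00] world [   0.2   -1.4 -116.9]
```

View pics/s3.png

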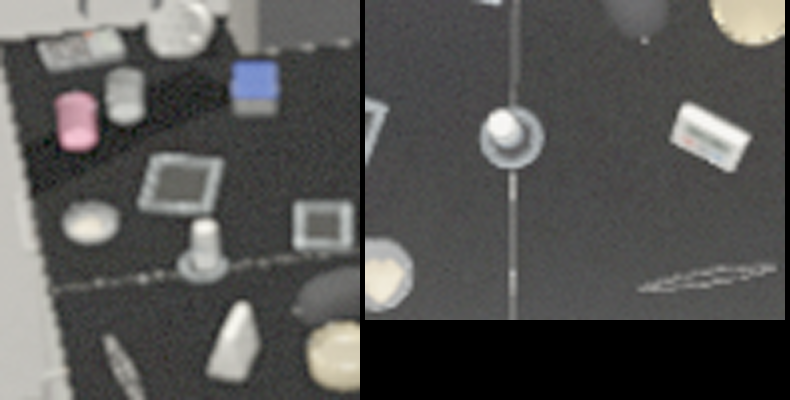

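Vial stands upright in its nest (side (205,245); in the top view the cap offset at (503,126) matches parallax). Now the beaker.

```bash
python3 -m inch '[{"ax":0,"ay":0,"az":0,"x":0,"y":30,"z":-1,"hand":-1},{"ax":0,"ay":0,"az":0,"x":0,"y":35,"z":0,"hand":-1},{"ax":0,"ay":0,"az":0,"x":0,"y":30,"z":0,"hand":-1},{"ax":0,"ay":0,"az":0,"x":0,"y":15,"z":0,"hand":-1},{"ax":0,"ay":0,"az":0,"x":0,"y":7,"z":0,"hand":-1}]' && python3 -m inch '[{"ax":0,"ay":0,"az":0,"x":0,"y":0,"z":0,"hand":-1},{"ax":0,"ay":0,"az":0,"x":0,"y":0,"z":0,"hand":-0.4},{"ax":0,"ay":0,"az":0,"x":0,"y":0,"z":0,"hand":1},{"ax":0,"ay":0,"az":0,"x":0,"y":0,"z":0,"hand":1},{"ax":0,"ay":0,"az":0,"x":0,"y":0,"z":0,"hand":1}]' 25 && python3 -m inch '[{"ax":0,"ay":0,"az":0,"x":0,"y":0,"z":0,"hand":1},{"ax":0,"ay":0,"az":0,"x":0,"y":0,"z":0,"hand":1},{"ax":0,"ay":0,"az":0,"x":0,"y":0,"z":0,"hand":1},{"ax":0,"ay":0,"az":0,"x":0,"y":0,"z":0,"hand":1},{"ax":0,"ay":0,"az":0,"x":0,"y":0,"z":0,"hand":1}]'; python3 go.py 433 -376 110
```

```text
time: 9.27
eef_pos: [0.4153, 0.3436, 0.0305]
tcp_rot: [0.708, -0.003, -0.001, -0.706]
contact_force: [-0.2, -0.7, 0.0]
opening: 0.997
time: 9.68
eef_pos: [0.4186, 0.3461, 0.0357]
tcp_rot: [-0.707, -0.001, -0.001, 0.708]
contact_force: [-1.3, -0.4, 2.5]
opening: 0.518
time: 10.1
eef_pos: [0.4186, 0.3461, 0.0356]
tcp_rot: [-0.707, -0.001, -0.001, 0.708]
contact_force: [-1.3, -0.2, 6.4]
opening: 0.518
t10.1 pos [418.6 346.1  35.6] jaw -0.0 q [ 0.5   0.27  2.03 -0.    0.85  0.51] tilt [-0.001  0.     0.003] open 0.518 F [-1.3 -0.2  6.4]
 now: tool shift x,y,z [  15.2  -75.3 -722. ] world [  14.4 -722.1   74.4]
```

```bash
python3 -m inch '[{"ax":0,"ay":0,"az":0,"x":0,"y":-15,"z":0,"hand":1},{"ax":0,"ay":0,"az":0,"x":0,"y":-30,"z":0,"hand":1},{"ax":0,"ay":0,"az":0,"x":0,"y":-35,"z":0,"hand":1},{"ax":0,"ay":0,"az":0,"x":3,"y":-25,"z":-20,"hand":1},{"ax":0,"ay":0,"az":0,"x":6,"y":0,"z":-35,"hand":1}]' && python3 -m inch '[{"ax":0,"ay":0,"az":0,"x":7,"y":0,"z":-38,"hand":1},{"ax":0,"ay":0,"az":0,"x":7,"y":0,"z":-38,"hand":1},{"ax":0,"ay":0,"az":0,"x":7,"y":0,"z":-38,"hand":1},{"ax":0,"ay":0,"az":0,"x":7,"y":0,"z":-38,"hand":1},{"ax":0,"ay":0,"az":0,"x":7,"y":0,"z":-38,"hand":1}]' && python3 -m inch '[{"ax":0,"ay":0,"az":0,"x":7,"y":0,"z":-38,"hand":1},{"ax":0,"ay":0,"az":0,"x":7,"y":0,"z":-38,"hand":1},{"ax":0,"ay":0,"az":0,"x":7,"y":0,"z":-38,"hand":1},{"ax":0,"ay":0,"az":0,"x":0,"y":0,"z":-38,"hand":1},{"ax":0,"ay":0,"az":0,"x":-5,"y":0,"z":-38,"hand":1}]';python3 go.py 433 -376 70
```

```text
time: 10.52
eef_pos: [0.4298, 0.2935, 0.1458]
tcp_rot: [-0.705, -0.005, -0.003, 0.709]
contact_force: [1.0, -0.1, 0.0]
opening: 0.52
time: 10.93
eef_pos: [0.461, 0.0988, 0.1389]
tcp_rot: [0.707, 0.0, 0.0, -0.707]
contact_force: [-0.2, 0.8, -0.5]
opening: 0.514
time: 11.35
eef_pos: [0.4774, -0.0917, 0.1392]
tcp_rot: [0.707, 0.0, 0.001, -0.707]
contact_force: [0.0, -0.3, -0.6]
opening: 0.516
t11.3 pos [477.4 -91.7 139.2] jaw -0.0 q [-0.4  -0.02  2.12  0.    1.04 -0.4 ] tilt [0.001 0.    0.001] open 0.516 F [ 0.  -0.3 -0.6]
 now: tool shift x,y,z [ -44.3   69.3 -284.3] world [ -44.4 -284.3  -69.2]
```

```bash
python3 -m inch '[{"ax":0,"ay":0,"az":0,"x":-5,"y":0,"z":-36,"hand":1},{"ax":0,"ay":0,"az":0,"x":-5,"y":0,"z":-36,"hand":1},{"ax":0,"ay":0,"az":0,"x":-6,"y":0,"z":-36,"hand":1},{"ax":0,"ay":0,"az":0,"x":-6,"y":0,"z":-36,"hand":1},{"ax":0,"ay":0,"az":0,"x":-6,"y":0,"z":-36,"hand":1}]' && python3 -m inch '[{"ax":0,"ay":0,"az":0,"x":-6,"y":0,"z":-36,"hand":1},{"ax":0,"ay":0,"az":0,"x":-6,"y":0,"z":-36,"hand":1},{"ax":0,"ay":0,"az":0,"x":-3,"y":5,"z":-22,"hand":1},{"ax":0,"ay":0,"az":0,"x":-2,"y":24,"z":-10,"hand":1},{"ax":0,"ay":0,"az":0,"x":0,"y":30,"z":0,"hand":1}]' && python3 -m inch '[{"ax":0,"ay":0,"az":0,"x":0,"y":10,"z":0,"hand":1},{"ax":0,"ay":0,"az":0,"x":0,"y":0,"z":0,"hand":1}]';python3 go.py 433 -376 38; python3 - <<'E'
from plant import *; import cv2,numpy as np
c=read_camera("side");t=read_camera("top")
g=lambda im:(255*(im/255.)**.6).astype(np.uint8)
a=cv2.resize(g(c["img"][170:260,195:285,::-1]),None,fx=4,fy=4,interpolation=cv2.INTER_CUBIC)
cv2.imwrite("pics/s4.png",a)
E
```

```text
time: 11.77
eef_pos: [0.4481, -0.2711, 0.1388]
tcp_rot: [0.707, -0.0, 0.0, -0.707]
contact_force: [1.4, 0.0, -1.1]
opening: 0.516
time: 12.18
eef_pos: [0.4328, -0.3784, 0.0824]
tcp_rot: [0.71, 0.0, 0.003, -0.705]
contact_force: [1.0, 0.6, -1.9]
opening: 0.522
time: 12.35
eef_pos: [0.4296, -0.3711, 0.066]
tcp_rot: [-0.705, 0.002, 0.001, 0.709]
contact_force: [-0.2, -0.8, -1.1]
opening: 0.519
t12.3 pos [ 429.6 -371.1   66. ] jaw -0.1 q [-0.89  0.27  1.95  0.    0.93 -0.89] tilt [-0.007  0.    -0.005] open 0.519 F [-0.2 -0.8 -1.1]
 now: tool shift x,y,z [ 3.6 27.9 -5.1] world [  3.4  -4.9 -28. ]
```

View pics/s4.png

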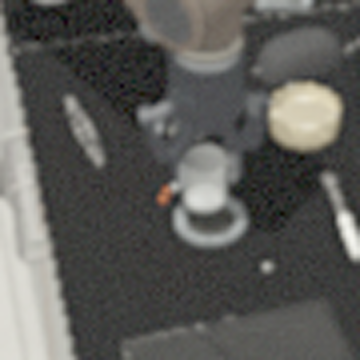

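Beaker held upright just over its nest (nest centre ~(210,220)); the arm is still settling. Holding a moment, then re-reading.

```bash
python3 -m inch '[{"ax":0,"ay":0,"az":0,"x":0,"y":8,"z":0,"hand":1},{"ax":0,"ay":0,"az":0,"x":0,"y":0,"z":0,"hand":1},{"ax":0,"ay":0,"az":0,"x":0,"y":0,"z":0,"hand":1},{"ax":0,"ay":0,"az":0,"x":0,"y":0,"z":0,"hand":1}]';python3 go.py 433 -376 38
```

```text
time: 12.78
eef_pos: [0.4322, -0.3737, 0.0627]
tcp_rot: [0.708, 0.0, 0.001, -0.707]
contact_force: [-0.2, -0.3, 0.0]
opening: 0.516
t12.8 pos [ 432.2 -373.7   62.7] jaw -0.0 q [-0.89  0.28  1.95  0.    0.91 -0.89] tilt [0.001 0.    0.001] open 0.516 F [-0.2 -0.3  0. ]
 now: tool shift x,y,z [ 0.7 24.7 -2.3] world [  0.8  -2.3 -24.7]
```

```bash
python3 -m inch '[{"ax":0,"ay":0,"az":0,"x":0.5,"y":10,"z":-2,"hand":1},{"ax":0,"ay":0,"az":0,"x":0,"y":8,"z":0,"hand":1},{"ax":0,"ay":0,"az":0,"x":0,"y":4,"z":0,"hand":1},{"ax":0,"ay":0,"az":0,"x":0,"y":2.5,"z":0,"hand":1},{"ax":0,"ay":0,"az":0,"x":0,"y":0,"z":0,"hand":1}]' && python3 -m inch '[{"ax":0,"ay":0,"az":0,"x":0,"y":0,"z":0,"hand":1},{"ax":0,"ay":0,"az":0,"x":0,"y":0,"z":0,"hand":-0.2},{"ax":0,"ay":0,"az":0,"x":0,"y":0,"z":0,"hand":-0.6},{"ax":0,"ay":0,"az":0,"x":0,"y":0,"z":0,"hand":-1},{"ax":0,"ay":0,"az":0,"x":0,"y":0,"z":0,"hand":-1}]' && python3 -m inch '[{"ax":0,"ay":0,"az":0,"x":0,"y":0,"z":0,"hand":-1},{"ax":0,"ay":0,"az":0,"x":0,"y":-15,"z":0,"hand":-1},{"ax":0,"ay":0,"az":0,"x":0,"y":-30,"z":0,"hand":-1},{"ax":0,"ay":0,"az":0,"x":0,"y":-35,"z":0,"hand":-1},{"ax":0,"ay":0,"az":0,"x":0,"y":-30,"z":0,"hand":-1}]';python3 go.py 448 -204 150 63
python3 - <<'E'
from h import *
t=np.load("pics/t3.npy",allow_pickle=True).item()
g=t["img"].max(2); sd=(170+345/4,170+137/4)
for th in(60,80):
  k=comp(g>th,sd)
  for z in(0,.058):print(th,z,longax(t,k,z),desc(t,g>th,sd,z)["cen"], ray(t,cv2.boxPoints(cv2.minAreaRect(k)),z)[:,:2].round(3).tolist())
E
```

```text
time: 13.2
eef_pos: [0.432, -0.3756, 0.0377]
tcp_rot: [-0.707, 0.001, 0.0, 0.708]
contact_force: [-2.0, 1.3, 4.8]
opening: 0.519
time: 13.62
eef_pos: [0.4321, -0.3754, 0.0369]
tcp_rot: [-0.707, 0.0, -0.0, 0.707]
contact_force: [-0.5, 0.6, -0.3]
opening: 0.99
time: 14.03
eef_pos: [0.4322, -0.3754, 0.1486]
tcp_rot: [-0.707, 0.0, -0.0, 0.707]
contact_force: [1.1, -0.4, 0.4]
opening: 1.003
t14.0 pos [ 432.2 -375.4  148.6] jaw -0.1 q [-0.89  0.16  1.91  0.    1.07 -0.89] tilt [-0.  0. -0.] open 1.003 F [ 1.1 -0.4  0.4]
 now: tool shift x,y,z [ 15.7  -1.4 171.4] world [ 15.8 171.4   1.4]
 ay -1.101  after turn: shift [159.9  -1.4  63.7]
60 0 (np.float32(62.70724), array([ 452.1, -204.4], dtype=float32), [42, 69]) (452, -206) [[0.449, -0.164], [0.487, -0.183], [0.455, -0.245], [0.417, -0.226]]
60 0.058 (np.float32(62.707302), array([ 442.8, -203.6], dtype=float32), [41, 67]) (443, -205) [[0.44, -0.165], [0.476, -0.183], [0.446, -0.242], [0.409, -0.224]]
80 0 (np.float32(62.80133), array([ 451.7, -205.1], dtype=float32), [39, 68]) (451, -206) [[0.45, -0.166], [0.485, -0.184], [0.454, -0.244], [0.419, -0.226]]
80 0.058 (np.float32(62.801365), array([ 442.4, -204.2], dtype=float32), [38, 65]) (442, -205) [[0.44, -0.167], [0.474, -0.184], [0.444, -0.242], [0.411, -0.225]]
```

```bash
python3 -m inch '[{"ax":0,"ay":-0.11,"az":0,"x":0,"y":0,"z":0,"hand":-1},{"ax":0,"ay":-0.11,"az":0,"x":0,"y":0,"z":0,"hand":-1},{"ax":0,"ay":-0.11,"az":0,"x":0,"y":0,"z":0,"hand":-1},{"ax":0,"ay":-0.11,"az":0,"x":0,"y":0,"z":0,"hand":-1},{"ax":0,"ay":-0.11,"az":0,"x":0,"y":0,"z":0,"hand":-1}]' && python3 -m inch '[{"ax":0,"ay":-0.11,"az":0,"x":0,"y":0,"z":0,"hand":-1},{"ax":0,"ay":-0.11,"az":0,"x":0,"y":0,"z":0,"hand":-1},{"ax":0,"ay":-0.11,"az":0,"x":0,"y":0,"z":0,"hand":-1},{"ax":0,"ay":-0.11,"az":0,"x":0,"y":0,"z":0,"hand":-1},{"ax":0,"ay":-0.11,"az":0,"x":0,"y":0,"z":0,"hand":-1}]' && python3 -m inch '[{"ax":0,"ay":0,"az":0,"x":32,"y":0,"z":12.4,"hand":-1},{"ax":0,"ay":0,"az":0,"x":32,"y":0,"z":12.4,"hand":-1},{"ax":0,"ay":0,"az":0,"x":32,"y":0,"z":12.4,"hand":-1},{"ax":0,"ay":0,"az":0,"x":32,"y":0,"z":12.4,"hand":-1},{"ax":0,"ay":0,"az":0,"x":32,"y":0,"z":12.4,"hand":-1}]' && python3 -m inch '[{"ax":0,"ay":0,"az":0,"x":0,"y":20,"z":0,"hand":-1},{"ax":0,"ay":0,"az":0,"x":0,"y":20,"z":0,"hand":-1},{"ax":0,"ay":0,"az":0,"x":0,"y":0,"z":0,"hand":-1}]';python3 go.py 450 -204.5 27 63
python3 - <<'E'
from plant import *; import cv2,numpy as np
c=read_camera("side")
g=lambda im:(255*(im/255.)**.6).astype(np.uint8)
cv2.imwrite("pics/s5.png",cv2.resize(g(c["img"][150:260,195:285,::-1]),None,fx=4,fy=4,interpolation=cv2.INTER_CUBIC))
E
```

```text
time: 14.45
eef_pos: [0.4322, -0.3755, 0.1473]
tcp_rot: [0.68, 0.194, -0.194, -0.68]
contact_force: [-0.8, -0.3, 0.3]
opening: 0.997
time: 14.87
eef_pos: [0.4322, -0.3754, 0.1471]
tcp_rot: [-0.602, -0.371, 0.371, 0.602]
contact_force: [1.2, -0.5, 0.7]
opening: 1.003
time: 15.28
eef_pos: [0.4495, -0.2033, 0.1472]
tcp_rot: [-0.603, -0.369, 0.369, 0.603]
contact_force: [-0.0, 1.1, -0.8]
opening: 0.999
time: 15.53
eef_pos: [0.4475, -0.2024, 0.1037]
tcp_rot: [-0.6, -0.369, 0.371, 0.605]
contact_force: [-0.9, 0.4, -0.8]
opening: 0.996
t15.5 pos [ 447.5 -202.4  103.7] jaw 63.0 q [-0.63  0.05  2.12 -0.    0.98 -1.73] tilt [-0.007 -0.     0.001] open 0.996 F [-0.9  0.4 -0.8]
 now: tool shift x,y,z [-0.8 76.7 -3.7] world [  2.5  -2.1 -76.7]
 ay 0.001  after turn: shift [-0.8 76.7 -3.7]
```

View pics/s5.png

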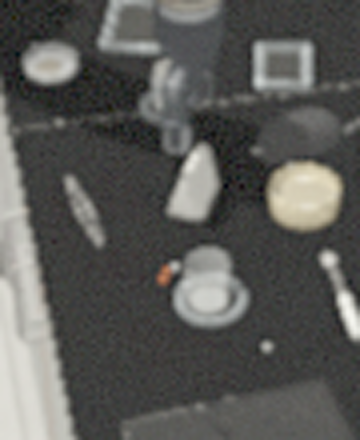

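Beaker stands in its nest (rim (207,262), base (208,297) inside the ring centred (211,297)). Now lowering onto the timer.

```bash
python3 -m inch '[{"ax":0,"ay":0,"az":0,"x":-0.5,"y":30,"z":-1,"hand":-1},{"ax":0,"ay":0,"az":0,"x":-0.5,"y":25,"z":0,"hand":-1},{"ax":0,"ay":0,"az":0,"x":0,"y":15,"z":0,"hand":-1},{"ax":0,"ay":0,"az":0,"x":0,"y":10,"z":0,"hand":-1},{"ax":0,"ay":0,"az":0,"x":0,"y":0,"z":0,"hand":-1}]' && python3 -m inch '[{"ax":0,"ay":0,"az":0,"x":0,"y":0,"z":0,"hand":-1},{"ax":0,"ay":0,"az":0,"x":0,"y":0,"z":0,"hand":-0.7},{"ax":0,"ay":0,"az":0,"x":0,"y":0,"z":0,"hand":1},{"ax":0,"ay":0,"az":0,"x":0,"y":0,"z":0,"hand":1},{"ax":0,"ay":0,"az":0,"x":0,"y":0,"z":0,"hand":1}]' 30 && python3 -m inch '[{"ax":0,"ay":0,"az":0,"x":0,"y":0,"z":0,"hand":1},{"ax":0,"ay":0,"az":0,"x":0,"y":0,"z":0,"hand":1},{"ax":0,"ay":0,"az":0,"x":0,"y":0,"z":0,"hand":1},{"ax":0,"ay":0,"az":0,"x":0,"y":0,"z":0,"hand":1},{"ax":0,"ay":0,"az":0,"x":0,"y":0,"z":0,"hand":1}]'; python3 go.py 615 18 150 77
```

```text
time: 16.0
eef_pos: [0.4493, -0.2061, 0.0261]
tcp_rot: [-0.602, -0.369, 0.369, 0.604]
contact_force: [-1.5, 1.3, 0.2]
opening: 1.001
time: 16.42
eef_pos: [0.4514, -0.2071, 0.0291]
tcp_rot: [0.604, 0.37, -0.369, -0.602]
contact_force: [-0.9, -0.2, 5.5]
opening: 0.722
time: 16.83
eef_pos: [0.4514, -0.2072, 0.0291]
tcp_rot: [0.604, 0.37, -0.369, -0.602]
contact_force: [-0.8, -1.0, 5.7]
opening: 0.722
t16.8 pos [ 451.4 -207.2   29.1] jaw 63.0 q [-0.63  0.19  2.14 -0.    0.81 -1.73] tilt [ 0.003  0.    -0.001] open 0.722 F [-0.8 -1.   5.7]
 now: tool shift x,y,z [ 274.8 -120.9  -43.8] world [163.6 225.2 120.9]
 ay -0.245  after turn: shift [ 256.  -120.9 -109.1]
```

```bash
python3 -m inch '[{"ax":0,"ay":0,"az":0,"x":0,"y":-12,"z":0,"hand":1},{"ax":0,"ay":0,"az":0,"x":0,"y":-25,"z":0,"hand":1},{"ax":0,"ay":-0.082,"az":0,"x":0,"y":-30,"z":0,"hand":1},{"ax":0,"ay":-0.082,"az":0,"x":0,"y":-25,"z":0,"hand":1},{"ax":0,"ay":-0.082,"az":0,"x":0,"y":-15,"z":0,"hand":1}]' && python3 -m inch '[{"ax":0,"ay":0,"az":0,"x":20,"y":0,"z":-9,"hand":1},{"ax":0,"ay":0,"az":0,"x":32,"y":0,"z":-14,"hand":1},{"ax":0,"ay":0,"az":0,"x":32,"y":0,"z":-14,"hand":1},{"ax":0,"ay":0,"az":0,"x":32,"y":0,"z":-14,"hand":1},{"ax":0,"ay":0,"az":0,"x":32,"y":0,"z":-14,"hand":1}]' && python3 -m inch '[{"ax":0,"ay":0,"az":0,"x":32,"y":0,"z":-14,"hand":1},{"ax":0,"ay":0,"az":0,"x":32,"y":0,"z":-14,"hand":1},{"ax":0,"ay":0,"az":0,"x":28,"y":0,"z":-13,"hand":1},{"ax":0,"ay":0,"az":0,"x":15,"y":0,"z":-6,"hand":1},{"ax":0,"ay":0,"az":0,"x":0,"y":0,"z":0,"hand":1}]' && python3 -m inch '[{"ax":0,"ay":0,"az":0,"x":0,"y":10,"z":0,"hand":1},{"ax":0,"ay":0,"az":0,"x":0,"y":20,"z":0,"hand":1},{"ax":0,"ay":0,"az":0,"x":0,"y":10,"z":0,"hand":1},{"ax":0,"ay":0,"az":0,"x":0,"y":0,"z":0,"hand":1},{"ax":0,"ay":0,"az":0,"x":0,"y":0,"z":0,"hand":1}]'; python3 go.py 615 18 31 77
python3 - <<'E'
from plant import *; import cv2,numpy as np
c=read_camera("side");t=read_camera("top")
g=lambda im:(255*(im/255.)**.6).astype(np.uint8)
a=cv2.resize(g(c["img"][110:200,200:300,::-1]),None,fx=4,fy=4,interpolation=cv2.INTER_CUBIC)
b=cv2.resize(g(t["img"][130:220,160:258,::-1]),None,fx=4,fy=4,interpolation=cv2.INTER_CUBIC)
cv2.imwrite("pics/s6.png",np.hstack([a,b]))
E
```

```text
time: 17.25
eef_pos: [0.4511, -0.2068, 0.1374]
tcp_rot: [0.554, 0.442, -0.441, -0.551]
contact_force: [1.5, -0.4, -1.4]
opening: 0.726
time: 17.67
eef_pos: [0.5471, -0.075, 0.1343]
tcp_rot: [-0.553, -0.44, 0.44, 0.553]
contact_force: [0.6, -0.3, -0.9]
opening: 0.723
time: 18.08
eef_pos: [0.6174, 0.0199, 0.1342]
tcp_rot: [-0.552, -0.442, 0.441, 0.552]
contact_force: [-0.6, 0.2, 0.5]
opening: 0.719
time: 18.5
eef_pos: [0.615, 0.0164, 0.0929]
tcp_rot: [-0.553, -0.439, 0.441, 0.554]
contact_force: [-0.0, -0.8, -0.8]
opening: 0.724
t18.5 pos [615.   16.4  92.9] jaw 77.0 q [-0.14  0.32  1.83 -0.    1.   -1.48] tilt [-0.003  0.    -0.   ] open 0.724 F [-0.  -0.8 -0.8]
 now: tool shift x,y,z [ 1.6 61.9  0.1] world [  0.    1.6 -61.9]
 ay -0.000  after turn: shift [ 1.6 61.9  0.1]
```

View pics/s6.png

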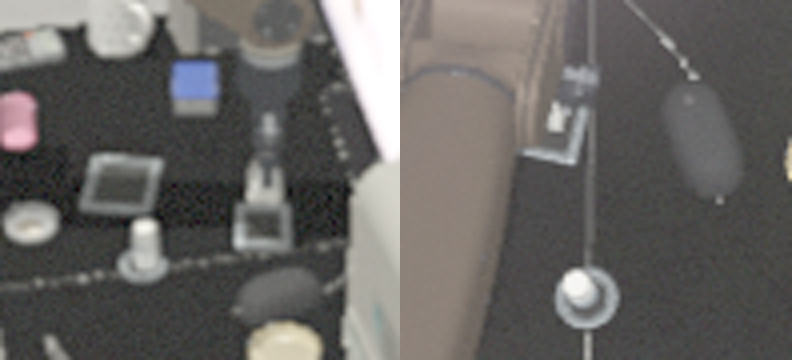

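Timer is held upright over its nest (base (265,190) vs tray centre (263,226), left pane). Lowering.

```bash
python3 -m inch '[{"ax":0,"ay":0,"az":0,"x":0,"y":15,"z":0,"hand":1},{"ax":0,"ay":0,"az":0,"x":0,"y":18,"z":0,"hand":1},{"ax":0,"ay":0,"az":0,"x":0,"y":10,"z":0,"hand":1},{"ax":0,"ay":0,"az":0,"x":0,"y":5,"z":0,"hand":1},{"ax":0,"ay":0,"az":0,"x":0,"y":0,"z":0,"hand":1}]' && python3 -m inch '[{"ax":0,"ay":0,"az":0,"x":0,"y":0,"z":0,"hand":1},{"ax":0,"ay":0,"az":0,"x":0,"y":0,"z":0,"hand":1}]'; python3 go.py 616.5 18 31 77
```

```text
time: 19.02
eef_pos: [0.6157, 0.0172, 0.0454]
tcp_rot: [-0.553, -0.44, 0.441, 0.554]
contact_force: [-0.7, 0.3, -1.4]
opening: 0.718
time: 19.18
eef_pos: [0.6173, 0.0172, 0.0475]
tcp_rot: [0.554, 0.441, -0.44, -0.553]
contact_force: [0.5, -0.6, -0.9]
opening: 0.718
t19.2 pos [617.3  17.2  47.5] jaw 77.1 q [-0.14  0.39  1.84 -0.    0.91 -1.48] tilt [ 0.002 -0.     0.   ] open 0.718 F [ 0.5 -0.6 -0.9]
 now: tool shift x,y,z [ 0.6 16.5  1. ] world [ -0.8   0.8 -16.5]
 ay 0.001  after turn: shift [ 0.6 16.5  1. ]
```

```bash
python3 -m inch '[{"ax":0,"ay":0,"az":0,"x":0.5,"y":7,"z":1,"hand":1},{"ax":0,"ay":0,"az":0,"x":0,"y":5,"z":0,"hand":1},{"ax":0,"ay":0,"az":0,"x":0,"y":3,"z":0,"hand":1},{"ax":0,"ay":0,"az":0,"x":0,"y":1,"z":0,"hand":1},{"ax":0,"ay":0,"az":0,"x":0,"y":0,"z":0,"hand":1}]' && python3 -m inch '[{"ax":0,"ay":0,"az":0,"x":0,"y":0,"z":0,"hand":1},{"ax":0,"ay":0,"az":0,"x":0,"y":0,"z":0,"hand":1}]'; python3 go.py 616.5 18 31 77
```

```text
time: 19.6
eef_pos: [0.6158, 0.018, 0.0311]
tcp_rot: [-0.553, -0.44, 0.441, 0.553]
contact_force: [-2.4, 0.8, 3.9]
opening: 0.719
time: 19.77
eef_pos: [0.6158, 0.018, 0.0311]
tcp_rot: [0.553, 0.441, -0.441, -0.553]
contact_force: [-2.4, -0.1, 5.2]
opening: 0.717
t19.8 pos [615.8  18.   31.1] jaw 77.1 q [-0.14  0.41  1.84 -0.    0.89 -1.48] tilt [ 0.  0. -0.] open 0.717 F [-2.4 -0.1  5.2]
 now: tool shift x,y,z [ 0.2  0.1 -0.7] world [ 0.7  0.  -0.1]
 ay 0.001  after turn: shift [ 0.2  0.1 -0.7]
```

```bash
python3 -m inch '[{"ax":0,"ay":0,"az":0,"x":0,"y":0,"z":0,"hand":-0.5},{"ax":0,"ay":0,"az":0,"x":0,"y":0,"z":0,"hand":-0.8},{"ax":0,"ay":0,"az":0,"x":0,"y":0,"z":0,"hand":-1},{"ax":0,"ay":0,"az":0,"x":0,"y":0,"z":0,"hand":-1},{"ax":0,"ay":0,"az":0,"x":0,"y":-12,"z":0,"hand":-1}]' && python3 -m inch '[{"ax":0,"ay":0,"az":0,"x":0,"y":-25,"z":0,"hand":-1},{"ax":0,"ay":0,"az":0,"x":0,"y":-30,"z":0,"hand":-1},{"ax":0,"ay":0,"az":0,"x":0,"y":-30,"z":0,"hand":-1},{"ax":0,"ay":0,"az":0,"x":0,"y":-20,"z":0,"hand":-1},{"ax":0,"ay":0,"az":0,"x":0,"y":0,"z":0,"hand":-1}]'; python3 go.py 599 344 100 -12
```

```text
time: 20.18
eef_pos: [0.6133, 0.0182, 0.0397]
tcp_rot: [-0.552, -0.439, 0.442, 0.555]
contact_force: [0.4, -0.1, -1.3]
opening: 1.001
time: 20.6
eef_pos: [0.6192, 0.0176, 0.1546]
tcp_rot: [0.556, 0.443, -0.438, -0.55]
contact_force: [1.1, 0.3, 0.9]
opening: 1.001
t20.6 pos [619.2  17.6 154.6] jaw 77.1 q [-0.14  0.24  1.8   0.    1.09 -1.48] tilt [ 0.012 -0.     0.001] open 1.001 F [1.1 0.3 0.9]
 now: tool shift x,y,z [313.5  53.9  93.3] world [-20.2 326.4 -54.6]
 ay 1.555  after turn: shift [-88.2  53.9 315. ]
```

```bash
python3 -m inch '[{"ax":0,"ay":0.12,"az":0,"x":0,"y":0,"z":0,"hand":-1},{"ax":0,"ay":0.12,"az":0,"x":0,"y":0,"z":0,"hand":-1},{"ax":0,"ay":0.12,"az":0,"x":0,"y":0,"z":0,"hand":-1},{"ax":0,"ay":0.12,"az":0,"x":0,"y":0,"z":0,"hand":-1},{"ax":0,"ay":0.12,"az":0,"x":0,"y":0,"z":0,"hand":-1}]' >/dev/null && python3 -m inch '[{"ax":0,"ay":0.12,"az":0,"x":0,"y":0,"z":0,"hand":-1},{"ax":0,"ay":0.12,"az":0,"x":0,"y":0,"z":0,"hand":-1},{"ax":0,"ay":0.12,"az":0,"x":0,"y":0,"z":0,"hand":-1},{"ax":0,"ay":0.12,"az":0,"x":0,"y":0,"z":0,"hand":-1},{"ax":0,"ay":0.12,"az":0,"x":0,"y":0,"z":0,"hand":-1}]' >/dev/null && python3 -m inch '[{"ax":0,"ay":0.12,"az":0,"x":0,"y":0,"z":0,"hand":-1},{"ax":0,"ay":0.12,"az":0,"x":0,"y":0,"z":0,"hand":-1},{"ax":0,"ay":0.115,"az":0,"x":0,"y":0,"z":0,"hand":-1},{"ax":0,"ay":0,"az":0,"x":-6,"y":0,"z":20,"hand":-1},{"ax":0,"ay":0,"az":0,"x":-8,"y":0,"z":30,"hand":-1}]' && python3 -m inch '[{"ax":0,"ay":0,"az":0,"x":-8,"y":0,"z":30,"hand":-1},{"ax":0,"ay":0,"az":0,"x":-8,"y":0,"z":30,"hand":-1},{"ax":0,"ay":0,"az":0,"x":-8,"y":0,"z":30,"hand":-1},{"ax":0,"ay":0,"az":0,"x":-8,"y":0,"z":30,"hand":-1},{"ax":0,"ay":0,"az":0,"x":-8,"y":0,"z":30,"hand":-1}]' && python3 -m inch '[{"ax":0,"ay":0,"az":0,"x":-8,"y":0,"z":30,"hand":-1},{"ax":0,"ay":0,"az":0,"x":-8,"y":0,"z":30,"hand":-1},{"ax":0,"ay":0,"az":0,"x":-8,"y":0,"z":25,"hand":-1},{"ax":0,"ay":0,"az":0,"x":-8,"y":20,"z":18,"hand":-1},{"ax":0,"ay":0,"az":0,"x":0,"y":30,"z":0,"hand":-1}]' && python3 -m inch '[{"ax":0,"ay":0,"az":0,"x":0,"y":0,"z":0,"hand":-1},{"ax":0,"ay":0,"az":0,"x":0,"y":0,"z":0,"hand":-1},{"ax":0,"ay":0,"az":0,"x":0,"y":0,"z":0,"hand":-1}]' ;python3 go.py 599 344 24 -12
python3 - <<'E'
from plant import *; import cv2,numpy as np
c=read_camera("side");t=read_camera("top")
g=lambda im:(255*(im/255.)**.6).astype(np.uint8)
a=cv2.resize(g(c["img"][100:190,200:300,::-1]),None,fx=4,fy=4,interpolation=cv2.INTER_CUBIC)
b=cv2.resize(g(t["img"][130:220,160:258,::-1]),None,fx=4,fy=4,interpolation=cv2.INTER_CUBIC)
cv2.imwrite("pics/s7.png",np.hstack([a,b]))
E
```

```text
time: 21.85
eef_pos: [0.6121, 0.0683, 0.1467]
tcp_rot: [0.703, -0.076, 0.075, -0.703]
contact_force: [1.1, 0.1, -0.7]
opening: 1.002
time: 22.27
eef_pos: [0.6036, 0.2262, 0.1466]
tcp_rot: [0.703, -0.075, 0.074, -0.703]
contact_force: [0.8, -0.0, -0.4]
opening: 1.003
time: 22.68
eef_pos: [0.5959, 0.3371, 0.1007]
tcp_rot: [-0.702, 0.07, -0.075, 0.705]
contact_force: [-0.6, -0.4, -0.0]
opening: 1.003
time: 22.93
eef_pos: [0.5949, 0.3318, 0.0977]
tcp_rot: [0.703, -0.074, 0.074, -0.703]
contact_force: [0.0, -0.1, 1.8]
opening: 1.003
t22.9 pos [594.9 331.8  97.7] jaw -12.1 q [ 0.36  0.44  1.66 -0.    1.05  0.57] tilt [ 0.  0. -0.] open 1.003 F [ 0.  -0.1  1.8]
 now: tool shift x,y,z [ 1.5 73.7 12.8] world [  4.1  12.2 -73.7]
 ay -0.001  after turn: shift [ 1.5 73.7 12.8]
```

View pics/s7.png

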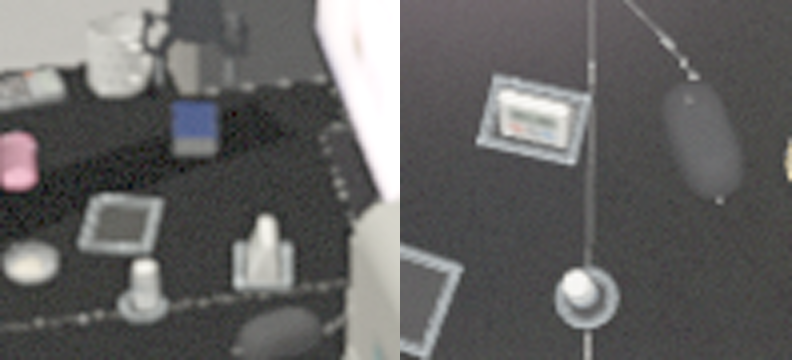

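Timer sits flat inside its tray (top pane (535,118), with even margins). Now the case.

```bash
python3 -m inch '[{"ax":0,"ay":0,"az":0,"x":1.5,"y":15,"z":12,"hand":-1},{"ax":0,"ay":0,"az":0,"x":0,"y":25,"z":1,"hand":-1},{"ax":0,"ay":0,"az":0,"x":0,"y":20,"z":0,"hand":-1},{"ax":0,"ay":0,"az":0,"x":0,"y":10,"z":0,"hand":-1},{"ax":0,"ay":0,"az":0,"x":0,"y":3,"z":0,"hand":-1}]' && python3 -m inch '[{"ax":0,"ay":0,"az":0,"x":0,"y":0,"z":0,"hand":-1},{"ax":0,"ay":0,"az":0,"x":0,"y":0,"z":0,"hand":-0.7},{"ax":0,"ay":0,"az":0,"x":0,"y":0,"z":0,"hand":1},{"ax":0,"ay":0,"az":0,"x":0,"y":0,"z":0,"hand":1},{"ax":0,"ay":0,"az":0,"x":0,"y":0,"z":0,"hand":1}]' 50 && python3 -m inch '[{"ax":0,"ay":0,"az":0,"x":0,"y":0,"z":0,"hand":1},{"ax":0,"ay":0,"az":0,"x":0,"y":0,"z":0,"hand":1},{"ax":0,"ay":0,"az":0,"x":0,"y":0,"z":0,"hand":1},{"ax":0,"ay":0,"az":0,"x":0,"y":0,"z":0,"hand":1},{"ax":0,"ay":0,"az":0,"x":0,"y":0,"z":0,"hand":1}]'; python3 go.py 458 150 110 -19
```

```text
time: 23.45
eef_pos: [0.5982, 0.3437, 0.0231]
tcp_rot: [0.704, -0.075, 0.074, -0.703]
contact_force: [0.3, -1.1, 0.1]
opening: 1.003
time: 23.87
eef_pos: [0.6004, 0.3452, 0.0268]
tcp_rot: [-0.703, 0.073, -0.075, 0.704]
contact_force: [0.7, -1.0, 3.7]
opening: 0.648
time: 24.28
eef_pos: [0.6004, 0.3452, 0.0268]
tcp_rot: [-0.703, 0.073, -0.075, 0.704]
contact_force: [0.7, -0.2, 5.1]
opening: 0.648
t24.3 pos [600.4 345.2  26.8] jaw -12.0 q [ 0.38  0.55  1.64 -0.    0.94  0.59] tilt [-0.002  0.     0.003] open 0.648 F [ 0.7 -0.2  5.1]
 now: tool shift x,y,z [ -98.3  -84.  -220.4] world [-142.4 -195.2   83.2]
 ay 0.122  after turn: shift [ -70.8  -84.  -230.7]
```

```bash
python3 -m inch '[{"ax":0,"ay":0,"az":0,"x":0,"y":-10,"z":0,"hand":1},{"ax":0,"ay":0,"az":0,"x":0,"y":-20,"z":0,"hand":1},{"ax":0,"ay":0.061,"az":0,"x":0,"y":-20,"z":0,"hand":1},{"ax":0,"ay":0.061,"az":0,"x":0,"y":-15,"z":0,"hand":1},{"ax":0,"ay":0,"az":0,"x":-5,"y":0,"z":-16,"hand":1}]' && python3 -m inch '[{"ax":0,"ay":0,"az":0,"x":-9,"y":0,"z":-30,"hand":1},{"ax":0,"ay":0,"az":0,"x":-9,"y":0,"z":-30,"hand":1},{"ax":0,"ay":0,"az":0,"x":-9,"y":0,"z":-30,"hand":1},{"ax":0,"ay":0,"az":0,"x":-9,"y":0,"z":-30,"hand":1},{"ax":0,"ay":0,"az":0,"x":-9,"y":0,"z":-30,"hand":1}]' && python3 -m inch '[{"ax":0,"ay":0,"az":0,"x":-9,"y":0,"z":-30,"hand":1},{"ax":0,"ay":0,"az":0,"x":-9,"y":5,"z":-25,"hand":1},{"ax":0,"ay":0,"az":0,"x":-3,"y":10,"z":-10,"hand":1},{"ax":0,"ay":0,"az":0,"x":0,"y":10,"z":0,"hand":1},{"ax":0,"ay":0,"az":0,"x":0,"y":0,"z":0,"hand":1}]' && python3 -m inch '[{"ax":0,"ay":0,"az":0,"x":0,"y":0,"z":0,"hand":1},{"ax":0,"ay":0,"az":0,"x":0,"y":0,"z":0,"hand":1},{"ax":0,"ay":0,"az":0,"x":0,"y":0,"z":0,"hand":1}]' ;python3 go.py 458 150 29 -19
python3 - <<'E'
from plant import *; import cv2,numpy as np
c=read_camera("side")
g=lambda im:(255*(im/255.)**.6).astype(np.uint8)
a=cv2.resize(g(c["img"][110:190,190:290,::-1]),None,fx=5,fy=5,interpolation=cv2.INTER_CUBIC)
cv2.imwrite("pics/s8.png",a)
E
```

```text
time: 24.7
eef_pos: [0.592, 0.3335, 0.0943]
tcp_rot: [-0.695, 0.114, -0.12, 0.699]
contact_force: [0.6, -0.1, -1.1]
opening: 0.65
time: 25.12
eef_pos: [0.4955, 0.2029, 0.0889]
tcp_rot: [0.698, -0.117, 0.116, -0.697]
contact_force: [-0.2, 0.0, -1.7]
opening: 0.648
time: 25.53
eef_pos: [0.4547, 0.1492, 0.0621]
tcp_rot: [0.698, -0.119, 0.116, -0.697]
contact_force: [-0.8, -0.1, -1.9]
opening: 0.65
time: 25.78
eef_pos: [0.4575, 0.1502, 0.0648]
tcp_rot: [-0.697, 0.116, -0.117, 0.698]
contact_force: [0.5, -0.1, -2.3]
opening: 0.651
t25.8 pos [457.5 150.2  64.8] jaw -19.0 q [0.11 0.09 2.17 0.   0.88 0.44] tilt [-0.001 -0.     0.001] open 0.651 F [ 0.5 -0.1 -2.3]
 now: tool shift x,y,z [ 0.5 35.8 -0. ] world [  0.5  -0.2 -35.8]
 ay 0.001  after turn: shift [ 0.5 35.8 -0. ]
```

View pics/s8.png

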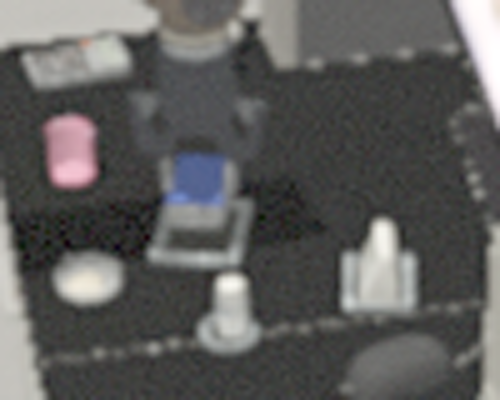

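Case is held level above its tray (case (197,185), tray front edge (195,255)), aligned. Lowering.

```bash
python3 -m inch '[{"ax":0,"ay":0,"az":0,"x":0.5,"y":10,"z":0,"hand":1},{"ax":0,"ay":0,"az":0,"x":0,"y":12,"z":0,"hand":1},{"ax":0,"ay":0,"az":0,"x":0,"y":6,"z":0,"hand":1},{"ax":0,"ay":0,"az":0,"x":0,"y":3,"z":0,"hand":1},{"ax":0,"ay":0,"az":0,"x":0,"y":0,"z":0,"hand":1}]' && python3 -m inch '[{"ax":0,"ay":0,"az":0,"x":0,"y":2,"z":0,"hand":1},{"ax":0,"ay":0,"az":0,"x":0,"y":2,"z":0,"hand":1},{"ax":0,"ay":0,"az":0,"x":0,"y":1,"z":0,"hand":1},{"ax":0,"ay":0,"az":0,"x":0,"y":0,"z":0,"hand":1},{"ax":0,"ay":0,"az":0,"x":0,"y":0,"z":0,"hand":1}]'; python3 go.py 458 150 28.8 -19
```

```text
time: 26.25
eef_pos: [0.4561, 0.1492, 0.0322]
tcp_rot: [0.698, -0.118, 0.116, -0.697]
contact_force: [0.1, 0.7, -1.7]
opening: 0.645
time: 26.67
eef_pos: [0.4572, 0.1493, 0.0288]
tcp_rot: [-0.697, 0.117, -0.117, 0.697]
contact_force: [-0.3, -0.4, 0.2]
opening: 0.648
t26.7 pos [457.2 149.3  28.8] jaw -19.0 q [0.1  0.16 2.17 0.   0.81 0.44] tilt [-0.    -0.     0.001] open 0.648 F [-0.3 -0.4  0.2]
 now: tool shift x,y,z [ 0.5 -0.   0.9] world [0.8 0.7 0. ]
 ay -0.000  after turn: shift [ 0.5 -0.   0.9]
```

```bash
python3 -m inch '[{"ax":0,"ay":0,"az":0,"x":0,"y":0.5,"z":0,"hand":1},{"ax":0,"ay":0,"az":0,"x":0,"y":0,"z":0,"hand":-0.5},{"ax":0,"ay":0,"az":0,"x":0,"y":0,"z":0,"hand":-1},{"ax":0,"ay":0,"az":0,"x":0,"y":0,"z":0,"hand":-1},{"ax":0,"ay":0,"az":0,"x":0,"y":0,"z":0,"hand":-1}]' && python3 -m inch '[{"ax":0,"ay":0,"az":0,"x":0,"y":-15,"z":0,"hand":-1},{"ax":0,"ay":0,"az":0,"x":0,"y":-30,"z":0,"hand":-1},{"ax":0,"ay":0,"az":0,"x":0,"y":-35,"z":0,"hand":-1},{"ax":0,"ay":0,"az":0,"x":0,"y":-35,"z":0,"hand":-1},{"ax":0,"ay":0,"az":0,"x":0,"y":-30,"z":0,"hand":-1}]' && python3 -m inch '[{"ax":0,"ay":0,"az":0,"x":0,"y":0,"z":30,"hand":-1},{"ax":0,"ay":0,"az":0,"x":0,"y":0,"z":35,"hand":-1},{"ax":0,"ay":0,"az":0,"x":0,"y":0,"z":35,"hand":-1},{"ax":0,"ay":0,"az":0,"x":0,"y":0,"z":35,"hand":-1},{"ax":0,"ay":0,"az":0,"x":0,"y":0,"z":35,"hand":-1}]' && python3 -m inch '[{"ax":0,"ay":0,"az":0,"x":0,"y":0,"z":30,"hand":-1},{"ax":0,"ay":0,"az":0,"x":0,"y":0,"z":20,"hand":-1},{"ax":0,"ay":0,"az":0,"x":0,"y":0,"z":0,"hand":-1},{"ax":0,"ay":0,"az":0,"x":0,"y":0,"z":0,"hand":-1},{"ax":0,"ay":0,"az":0,"x":0,"y":0,"z":0,"hand":-1}]'
python3 - <<'E'
from plant import *; import cv2,numpy as np
c=read_camera("side");t=read_camera("top")
g=lambda im:(255*(im/255.)**.6).astype(np.uint8)
a=cv2.resize(g(c["img"][110:240,190:300,::-1]),None,fx=3,fy=3,interpolation=cv2.INTER_CUBIC)
b=cv2.resize(g(t["img"][135:250,100:330,::-1]),None,fx=3.4,fy=3.4,interpolation=cv2.INTER_CUBIC)[:,:790]
k=cv2.resize(g(t["img"][175:225,125:190,::-1]),None,fx=5,fy=5,interpolation=cv2.INTER_CUBIC)
b=b[:300]
o=np.zeros((600,800,3),np.uint8);n=b.shape;o[:n[0],:n[1]]=b;a=a[:300];o[300:300+a.shape[0],:a.shape[1]]=a;o[310:310+k.shape[0],400:400+k.shape[1]]=k
cv2.imwrite("pics/s9.png",o)
E
```

```text
time: 27.08
eef_pos: [0.4569, 0.1492, 0.0278]
tcp_rot: [-0.697, 0.117, -0.117, 0.697]
contact_force: [-0.2, -0.9, 0.8]
opening: 1.0
time: 27.5
eef_pos: [0.457, 0.1493, 0.175]
tcp_rot: [-0.697, 0.116, -0.117, 0.698]
contact_force: [1.1, 0.1, 0.2]
opening: 0.999
time: 27.92
eef_pos: [0.5125, 0.3115, 0.1727]
tcp_rot: [-0.697, 0.117, -0.117, 0.697]
contact_force: [0.7, -0.4, 0.4]
opening: 1.001
time: 28.33
eef_pos: [0.528, 0.3566, 0.1722]
tcp_rot: [0.698, -0.117, 0.116, -0.697]
contact_force: [-0.4, 0.2, -0.0]
opening: 0.995
```

View pics/s9.png

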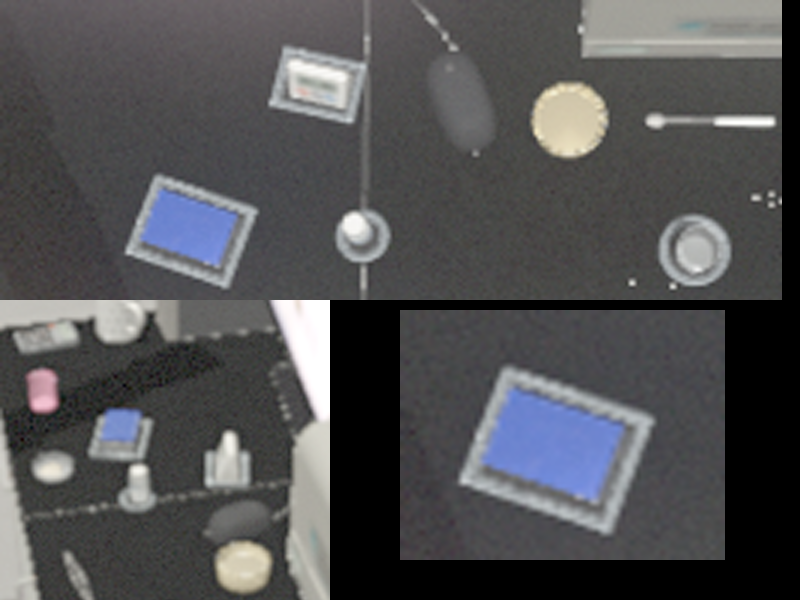

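```bash
python3 - <<'E'
from plant import *
from h import *
hs=lambda c:cv2.cvtColor(c["img"],cv2.COLOR_RGB2HSV)
blue=lambda c:cv2.inRange(hs(c),(105,120,50),(130,255,255))>0
t=read_camera("top");s=read_camera("side")
for n,c in(("top",t),("side",s)):
    k=comp(blue(c),proj(c,[.458,.15,.034])[0])
    for z in(.034,.042): print(n,z,longax(c,k,z))
g=t["img"].max(2);print("tray",longax(t,comp(g>55,proj(t,[.458,.15,.006])[0]),.006))
print(get_state()["time"])
E
```

```text
top 0.034 (np.float32(71.07942), array([457.2, 147.5], dtype=float32), [58, 84])
top 0.042 (np.float32(71.07948), array([455.8, 146. ], dtype=float32), [57, 84])
side 0.034 (np.float32(77.59207), array([460. , 150.7], dtype=float32), [58, 93])
side 0.042 (np.float32(77.592094), array([457.9, 138.8], dtype=float32), [57, 92])
tray (np.float32(71.0595), array([458.1, 150.4], dtype=float32), [91, 118])
28.5333
```

```bash
python3 -c "
from plant import *
s=get_state();print(s['time'],s['contact_force'],s['opening']);print(sign_off())"
```

```text
28.5333 [-0.26519218 -0.17986301  0.35892694] 1.0030492173277763
the job is handed in; nothing more can be done
None
```

I put the vial, beaker, timer and cell case into their nests, in that order, and handed the job in at 28.5 s with the gripper open and clear of everything.

- **Last pictures:** All four stand upright inside their own nests. The case centre agrees with its tray centre to about 3 mm, and both cameras put its lid at the height expected when it sits flat.
- **Seating:** At release, the vial, beaker and timer rested about 2 mm above the height they were gripped at on the bench, which matches the nest floors. I judged the beaker and timer from the pictures and this contact height only, without a separate measurement.
- **What went wrong:** My first grip on the vial was too low. As the fingers closed they pressed downward (about 15 N) and pushed the tool up. I let go and gripped again higher, and the vial stayed upright.
- **What disagreed:**
  - The gripper read 55 mm across the case, which is listed as 60 mm wide.
  - In the last side view, the case measured 93 mm long at 77.6° instead of 85 mm at 71°. I put this down to blue on the lid's side face, because the top view matched the tray.

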